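# Pin the retaining bar of a sloped filter rack

## Robot

A 6-joint arm with a two-finger parallel gripper is mounted at the origin on the work surface. World frame = base frame: x ahead of the robot, y to its left, z up, the work surface at z = 0. Lengths are in m, angles in rad, forces in N, time in s.
With the tool pointing down it reaches from about 0.35 to 0.775 m from the base axis. Payload 5.5 kg.
Tool frame: the origin (TCP) lies at the very end of the fingers, on their centre line; the grasp point (between the pads) lies 19 mm behind it; x points along the fingers, y is the direction in which the jaws open and shut, and the axes are right-handed (so a half turn about x gives the same grasp; the last joint's range is limited). The gripper opens to 85 mm and grips with 20 to 120 N. Pads are 22 mm wide; open, the fingers measure 114 mm over their backs; the gripper's body (76 mm by 85 mm) begins 54 mm behind the grasp point. The pads swing forward as they close: fully open they stand 13 mm farther back than shut.
Start: joints at [1.146, 0.313, 0.046, 1.304, 0, 1.431], TCP at [0.162, 0.552, 0.231] pointing down, gripper open.
Joint ranges: [-2.76, 2.76], [-0.86, 1.69], [-1.03, 1.26], [-2.2, 2.34], [-1.47, 1.5], [-3.14, 3.14]. Speed limits (rad/s): [2.57, 2.57, 3.14, 3.14, 3.14, 3.14].

## Interface

Orientations are given as a unit quaternion [w, x, y, z].
In Python, from workcell import readout, cams, env, finder gives the robot as it stands.
- The arm moves only by the tool drive_tool, never from a script. Its argument "moves" is a list that holds one entry, the list of rows, each a list of 7 numbers: the shift along the tool's x, y, z in m, then the turn, a rotation vector about the tool's x, y, z in rad, then the closure in counts, from 0 (fully open) to 255 (shut). A call has exactly 5 rows; each row is the pose to reach, as a shift and turn from the pose measured when the call began, along the tool's axes at that moment; what a row does not reach only later rows make up. A row lasts 1/8 s, in which the tool goes at most 62.5 mm and 10.7 degrees, less where a joint would pass 70% of its speed; a pose out of reach is approached as far as the arm can. A call with a gripper value outside its range is refused whole. The fingers move at their own pace and stop on an object; "squeeze" is the grip in N (left out, the last holds). Time passes only in rows, so rows that repeat a pose let the fingers close, or fill a call up. It gives the time, the measured TCP pose, the force and the opening at its end, in the units of the state.
- readout.get_state(): the state, without advancing time (a new reading comes with each control period).
- cams.read_camera(name): name is "scene" or "top" or "wrist"; returns the picture (400x640x3 uint8, blue, green, red); there is no depth.
- cams.camera_params(name): a dict with "mtx" (3x3 intrinsics, pixels), "R" (3x3) and "t" (3): a world point X has camera coordinates R X + t; the wrist camera has in their place "mount" (4x4, takes a point from camera to tool coordinates, whose origin is the TCP and whose axes are the tool frame's). Camera axes: x right, y down, z forward; pixel columns grow to the right and rows downward; lengths in m; the calibration is good to about 2 mm. The wrist camera is an equidistant fisheye: a pixel r from the principal point sees the ray r / f radians off the axis. A picture is of the moment at which its call begins: read the wrist's pose just before it. camera_params takes no time and is no camera call.
- env.hand_in(): hands the job in, once; it reports no verdict.
Trained networks look in the newest picture that a camera, given by its name, has taken for a name from the list of things; names that differ only in an ending like _2 or _b are one class to them, and where a whole thing is asked for, a point or a joint stands for the part that bears it (a point fixed in the world has none). Each returns a list of dicts, best first, with "conf" (0 to 1); they miss things now and then, are a little off and sometimes report something else, mostly with a low value. They report only what shows in the picture. A call takes as long as a camera call. They do not tell look-alikes from the thing itself.
- finder.regions_of(camera, name): "pixels" (400x640 bool, what is visible of it) and "point" ([column, row] in pixels, amid what is visible of it).
The state is a dict: "clock": time; "joint_pos": joint angles; "qvel": joint speeds; "tau": joint torques, N m; "tcp_pos": TCP position; "orientation": TCP orientation; "wrist_force": force on the tool from outside, world axes, zero at the start; "ft_torque": the same for the moment, N m; "finger_gap": finger opening in m.
Only numpy, scipy, OpenCV 4.12 (cv2) and the standard library are available. Lean on these libraries where they do the work, as an engineer would, in place of code of your own. Each camera call takes 0.05 s, during which the arm holds its last target.

## Task

Close up the sloped filter rack: swing the red retaining bar down across the filters until its eye lies inside the blue fork and the holes line up, then take the orange-handled lock pin from its wooden stand and thread it through the fork and the bar's eye until its collar sits flush on the fork. Let go of it there, and don't shift the other parts lying on the table.

Things in the scene. Friction and masses are not known exactly. Their poses are not given: they have to be found in the camera images.
- fork: Blue fork on the rack's -y end. Two 44 x 44 x 10 mm ears, 16 mm gap, 19 mm through holes with 2 mm chamfer, web on the -y side. Origin: centre of the upper hole's mouth, in the top face. z: out along the hole, leaning 30 degrees from vertical towards the robot's side. x: up the slope; y: level, towards the bar's pivot. Free below the lower ear (z -36 to -85 mm). Only the bar's handle rises above z = 0.
- bar (a joint): Angle (rad) of the red bar, turning in the slope's plane about an axis parallel to the fork's z. 0: shut, eye concentric with the fork's holes. Positive: swung up the slope, counter-clockwise seen from above; starts 0.45 to 0.85. Stop at -0.014 (eye 3.5 mm past the holes). Stiff pivot, stays where left: about 1 to 4 N at the handle. The pin's tapered nose draws the eye in by up to 5 mm.
- bar_hinge (a point): Point on the bar's pivot axis at the bar's mid thickness: 250 mm along the fork's y and -18 mm along its z from the fork's origin.
- bar_handle (a point): Centre of the bar's handle, a black cylinder 22 mm in diameter and 50 mm long, standing square on the bar (parallel to the fork's z). The point is on its axis, 27 mm above the bar's top face, 23 mm below its free end, 165 mm from the pivot axis.
- bar_eye (a point): Centre (mid thickness) of the 20 mm hole in the 36 x 36 x 10 mm red pad at the bar's free end, 250 mm from the pivot axis. When shut it lies 18 mm below the fork's origin along the fork's z, with 3 mm to spare to either ear.
- pin: Loose lock pin, 0.2 to 0.33 kg, upright in the stand, collar on its top. Orange handle 26 mm in diameter (z 6 to 52 mm), steel collar 36 mm (z 0 to 6), shank 16 mm (z 0 to -56), nose tapering to 7 mm (z -56 to -72). Origin: on the axis, underside of the collar. z: from nose to handle. Fully home: origin and z axis coincide with the fork's.
- stand: Fixed wooden block 75 x 75 x 80 mm with a vertical 20 mm through hole in the middle that holds the pin. It stands to the left or the right of the rack. Origin: centre of its underside.
- rack: Blue steel rack fixed on the table, 330 mm wide (y), 240 mm along its 30 degree slope that rises away from the robot, 30 mm lips front and back, four yellow filters 45 mm thick lying on it. Origin: on the table under its middle (tray 75 mm up there). x: level, front to back; y: towards the bar's pivot.
- hub: Bystander: loose dark steel flanged hub, 84 mm in diameter, 55 mm tall, on the side of the rack where the stand is not. Origin: centre of its underside.
- bearing: Bystander: loose steel bearing ring, 80 mm in diameter, 24 mm tall. Origin: centre of its underside.
- carton: Bystander: loose cardboard box 110 x 90 x 70 mm. Origin: centre of its underside.
- can: Bystander: loose closed can 66 mm in diameter, 70 mm tall, green label. Origin: centre of its underside.
Mind the look-alikes: they are no part of the job. Leave any green look-alike of the pin alone.

How it is judged:
On the way:
1. the bar is swung shut, its eye in line with the fork's holes, with the pin still clear of the fork (value of joint bar below 0.02 rad and distance between pin and fork above 0.06 m), for 0.2 s.
At the end, for the whole second after the job is handed in: The pin is at rest through both ears and the bar's eye: collar underside within 4 mm of the fork's top face, on the hole's axis within 4 mm, axes within 0.12 rad, and the bar shut (joint between -0.025 and 0.02 rad) (z of pin in the frame of fork between -0.004 and 0.004 m and x of pin in the frame of fork between -0.004 and 0.004 m and y of pin in the frame of fork between -0.004 and 0.004 m and angle between the z axis of pin and the z axis of fork, either way round below 0.12 rad and value of joint bar between -0.025 and 0.02 rad and linear speed of pin below 0.02 m/s); the robot touches nothing.
It fails at once if the hub, bearing, carton or can is moved by more than 30 mm (distance of any of hub, bearing, carton, can from where it was at the start of the episode above 0.03 m).
It also fails if it takes over 61 s, if anything falls off the work surface, if the arm or the gripper's body presses on something with over 40 N, if the wrist force passes 120 N, or if a joint passes its speed limit or range.

## Working session

There is one attempt and no reset: what is moved stays moved. The work goes in short steps, Python scripts to look and compute and a tool call to move; the robot and the scene stay as the last step left them, time stands still between calls to the robot, and variables do not carry over. Pictures are saved under pics/ and viewed, and the job is handed in when it is done.

Besides the shell and the picture viewer there is one more tool, called after "Request:" as name(argument=value, ...) on one line, values as JSON. drive_tool: Moves the arm, as the interface text tells. Its arguments: {"type":"object","properties":{"moves":{"type":"array"},"squeeze":{"type":"number"}},"required":["moves"]}

```bash
ls; mkdir -p pics
cat > a.py <<'E'
from workcell import readout, cams, env, finder
import cv2,json
s=readout.get_state(); print(s)
for n in ["scene","top"]:
    im=cams.read_camera(n); cv2.imwrite(f"pics/{n}0.png",im)
    p=cams.camera_params(n); print(n,{k:(v.tolist() if hasattr(v,'tolist') else v) for k,v in p.items()})
print(cams.camera_params("wrist"))
E
python3 a.py
```

```text
pics
{'clock': 0.0, 'joint_pos': array([1.14640840e+00, 3.14018985e-01, 4.49889714e-02, 1.30357663e+00,
       2.16511161e-05, 1.43118576e+00]), 'qvel': array([ 4.65286109e-04, -3.69429548e-05, -6.63347731e-04,  1.01114003e-03,
        9.66210567e-04,  6.30451318e-04]), 'tau': array([ 3.86990205e-04, -4.80622780e+01,  2.98535997e+01,  1.90926046e-02,
       -3.97860704e-04, -6.95449330e-06]), 'tcp_pos': array([0.1613456 , 0.55138327, 0.23040237]), 'orientation': array([ 0.699765  ,  0.09973146,  0.70013593, -0.10095672]), 'wrist_force': array([ 0.05972588,  0.02035075, -0.50465707]), 'ft_torque': array([-0.03660652,  0.02157262,  0.04410211]), 'finger_gap': 0.08538494233085937}
scene {'mtx': [[477.33351543810653, 0.0, 316.7171728115348], [0.0, 477.33351543810653, 199.05041921980344], [0.0, 0.0, 1.0]], 'R': [[-0.7399733276922779, 0.6726362073276989, 8.304110701277289e-05], [0.5702409268330549, 0.6273927974427611, -0.5302863029359945], [-0.356741866997126, -0.39235036677535506, -0.8478186303819052]], 't': [0.40834591459417974, -0.2882051425343267, 1.5730094077681378]}
top {'mtx': [[380
[... 196 characters left out ...]
9321, -0.004238369433291184, -0.1874692409187582], [0.18751641947706532, -0.02498462274881725, -0.9819436649078198]], 't': [0.014305497708767758, 0.5824330129264559, 1.0660022253234407]}
{'mtx': array([[309.70691629,   0.        , 320.23090265],
       [  0.        , 309.70691629, 198.27880558],
       [  0.        ,   0.        ,   1.        ]]), 'mount': array([[-7.42370965e-04, -3.19705879e-01,  9.47516543e-01,
        -1.41054689e-01],
       [ 9.99999525e-01,  3.61436276e-04,  9.05444786e-04,
         4.20376856e-04],
       [-6.31942872e-04,  9.47516765e-01,  3.19705458e-01,
        -8.25185600e-02],
       [ 0.00000000e+00,  0.00000000e+00,  0.00000000e+00,
         1.00000000e+00]])}
```

View pics/scene0.png

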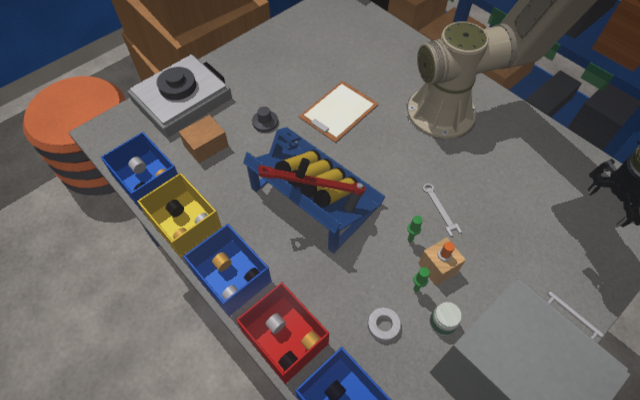

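View pics/top0.png

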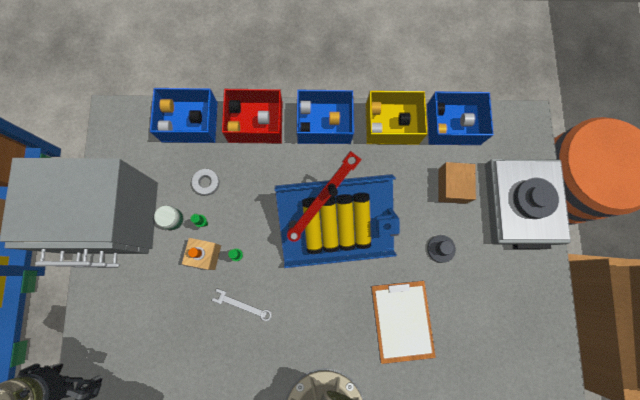

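The top view shows the rack in the middle: hinge at about (293,237), bar eye (352,160), fork (386,224). The stand with the orange pin is at (200,253), with green look-alikes at (235,255) and (199,220). I'll measure from the networks and enlarged crops.

```bash
cat > h.py <<'E'
from workcell import readout, cams, env, finder
import cv2,numpy as np
from scipy.spatial.transform import Rotation as Rn
from scipy.optimize import least_squares
P={n:cams.camera_params(n) for n in ["scene","top","wrist"]}
def rot(q): return Rn.from_quat([q[1],q[2],q[3],q[0]])
def proj(n,X,pose=None):
    X=np.atleast_2d(X); p=P[n]
    if n!="wrist":
        c=X@p["R"].T+p["t"]; u=c@p["mtx"].T; return u[:,:2]/u[:,2:]
    pos,q=pose; T=(X-pos)@rot(q).as_matrix(); M=p["mount"]; c=(T-M[:3,3])@M[:3,:3]
    th=np.arctan2(np.hypot(c[:,0],c[:,1]),c[:,2]); ph=np.arctan2(c[:,1],c[:,0]); f=p["mtx"][0,0]
    return np.c_[p["mtx"][0,2]+f*th*np.cos(ph),p["mtx"][1,2]+f*th*np.sin(ph)]
def tri(obs): # list (cam,uv,pose)
    f=lambda X:np.concatenate([(proj(n,X,po)[0]-uv) for n,uv,po in obs])
    r=least_squares(f,[.5,0,.1]); return r.x,r.fun
E
cat > b.py <<'E'
from h import *
t=cv2.imread("pics/top0.png"); s=cv2.imread("pics/scene0.png")
cv2.imwrite("pics/c1.png",cv2.resize(t[145:275,270:410],None,fx=5,fy=4.5,interpolation=cv2.INTER_CUBIC)) if 0 else cv2.imwrite("pics/c1.png",cv2.resize(t[145:275,270:410],None,fx=4.5,fy=4.5,interpolation=cv2.INTER_CUBIC))
cv2.imwrite("pics/c2.png",cv2.resize(s[115:250,235:395],None,fx=4.4,fy=4.4,interpolation=cv2.INTER_CUBIC))
for n in ["scene","top"]:
    cams.read_camera(n)
    for k in ["fork","bar","bar_hinge","bar_handle","bar_eye","pin","stand","hub","bearing","carton","can","rack"]:
        try: print(n,k,[(np.round(d["point"],1).tolist(),round(float(d["conf"]),2),int(d["pixels"].sum())) for d in finder.regions_of(n,k)][:4])
        except Exception as e: print(n,k,e)
print(readout.get_state()["clock"])
E
python3 b.py
```

```text
scene fork []
scene bar [([306.2, 181.5], 0.57, 1207)]
scene bar_hinge [([301.9, 175.2], 0.65, 1081)]
scene bar_handle [([305.3, 180.3], 0.85, 1058), ([260.8, 117.3], 0.41, 502)]
scene bar_eye [([303.9, 179.4], 0.81, 1124)]
scene pin [([318.6, 183.7], 0.7, 7593), ([445.4, 253.8], 0.69, 254), ([412.6, 227.4], 0.66, 265), ([422.4, 282.4], 0.6, 261)]
scene stand [([439.2, 266.2], 0.59, 1064)]
scene hub [([263.2, 120.9], 0.56, 516), ([386.7, 319.5], 0.28, 760)]
scene bearing [([386.2, 318.6], 0.69, 671)]
scene carton [([446.1, 317.8], 0.39, 805)]
scene can [([446.0, 319.7], 0.71, 818), ([388.3, 316.5], 0.33, 730)]
scene rack [([316.3, 185.6], 0.69, 7580)]
top fork [([386.1, 224.4], 0.6, 492)]
top bar [([324.8, 196.7], 0.72, 1124)]
top bar_hinge [([321.5, 194.8], 0.73, 1139)]
top bar_handle [([325.3, 195.5], 0.62, 1236)]
top bar_eye [([323.9, 195.8], 0.84, 1172)]
top pin [([199.5, 217.9], 0.64, 166), ([197.0, 254.7], 0.44, 140)]
top stand [([206.6, 255.0], 0.77, 671), ([443.3, 245.9], 0.36, 620), ([386.6, 223.1], 0.26, 497)]
top hub [([440.9, 244.5], 0.97, 607)]
top bearing [([202.9, 172.6], 0.67, 474)]
top carton []
top can [([170.2, 217.9], 0.66, 568)]
top rack [([337.7, 216.8], 0.65, 9936)]
1.4
```

View pics/c1.png

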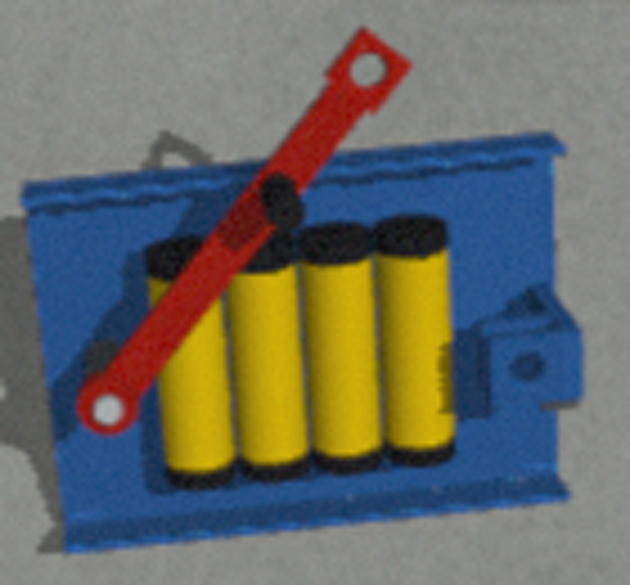

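View pics/c2.png

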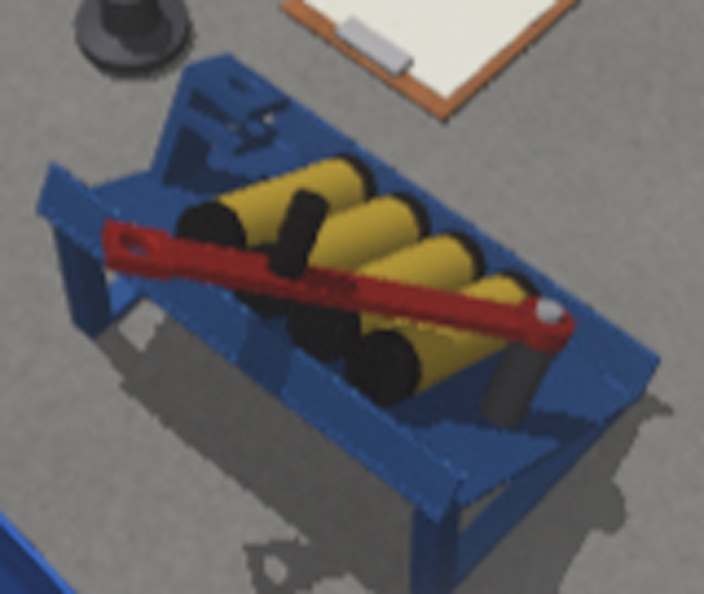

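```bash
cat >> h.py <<'E'
def frame(p):
    c,s=np.cos(p[3]),np.sin(p[3]); rx=np.array([c,s,0]); y=np.array([-s,c,0]); k=np.array([0,0,1.])
    x=np.cos(np.pi/6)*rx+.5*k; z=-.5*rx+np.cos(np.pi/6)*k
    return np.array(p[:3]),np.c_[x,y,z]
def barpt(p,th,r,z):
    o,R=frame(p); return o+R@np.array([r*np.sin(th),.25-r*np.cos(th),z])
def fpt(p,v): o,R=frame(p); return o+R@np.array(v)
E
cat > c.py <<'E'
from h import *
def cv(c,k,off): return [(c[0]+.5)/k-.5+off[0],(c[1]+.5)/k-.5+off[1]]
T=lambda *c:cv(c,4.5,(270,145)); S=lambda *c:cv(c,4.4,(235,115))
obs=[("top",T(527,367),lambda p:fpt(p,[0,0,0]),1),
("top",T(107,409),lambda p:barpt(p,p[4],0,-.011),1),("scene",S(549,310),lambda p:barpt(p,p[4],0,-.011),1),
("top",T(368,69),lambda p:barpt(p,p[4],.25,-.013),1),("scene",S(134,240),lambda p:barpt(p,p[4],.25,-.013),1),
("top",T(271,187),lambda p:barpt(p,p[4],.165,.037),.5),("scene",S(310,198),lambda p:barpt(p,p[4],.165,.037),.5)]
f=lambda p:np.concatenate([w*(proj(n,g(p))[0]-uv) for n,uv,g,w in obs])
r=least_squares(f,[.5,-.1,.15,0,.6]); p=r.x
print(np.round(p,4)); print(np.round(r.fun.reshape(-1,2),2))
np.save("fit0.npy",p)
print(fpt(p,[0,.25,-.018]),barpt(p,p[4],.165,.014),barpt(p,0,.165,.014))
# pin handle top
print(proj("top",[fpt(p,[0,0,0])]),proj("scene",[fpt(p,[0,0,0])]))
E
python3 c.py
```

```text
[ 0.506  -0.161   0.1566  0.1114  0.8476]
[[ 0.34 -0.2 ]
 [-0.02 -0.98]
 [-0.49  0.45]
 [-0.54 -0.84]
 [ 1.11 -0.12]
 [ 1.44  2.56]
 [ 0.22 -0.53]]
[0.48712806 0.08841859 0.14105213] [ 0.58982929 -0.00996721  0.23061603] [ 0.48956701 -0.07733741  0.16876494]
[[387.06633006 225.97166503]] [[289.88503847 132.73953195]]
```

```bash
python3 -c "
import cv2
t=cv2.imread('pics/top0.png'); s=cv2.imread('pics/scene0.png')
a=cv2.resize(t[200:280,160:255],None,fx=6,fy=6,interpolation=cv2.INTER_CUBIC)
b=cv2.resize(s[205:300,395:475],None,fx=6,fy=6,interpolation=cv2.INTER_CUBIC)
cv2.imwrite('pics/c3.png',a);cv2.imwrite('pics/c4.png',b)"
```

```text
(no output)
```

View pics/c3.png

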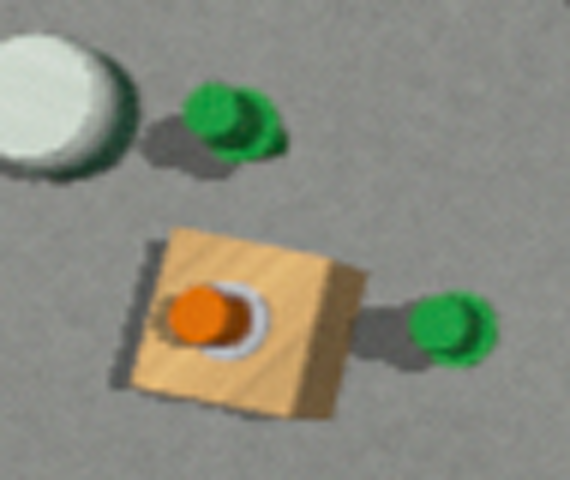

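View pics/c4.png

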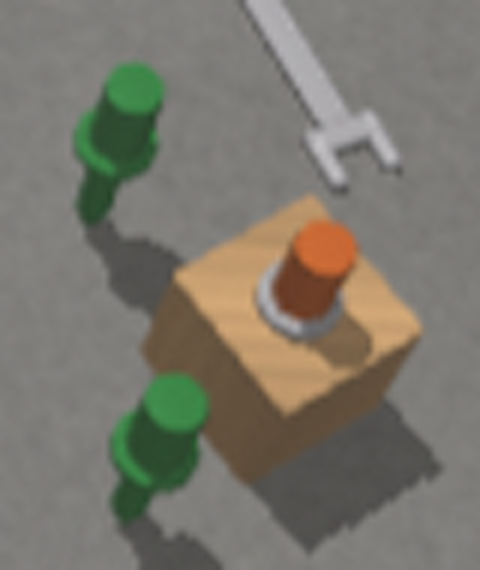

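The orange pin in the wooden stand (crop 1 at (200,315), crop 2 at (327,248)) is the one meant: it has an orange handle and sits in the stand. The green ones are look-alikes. I'll refit with the handle's upper end corrected, because it leans toward the robot.

```bash
sed -i 's/T(271,187)/T(286,208)/' c.py
cat >> c.py <<'E'
A=lambda *c:cv(c,6,(160,200)); B=lambda *c:cv(c,6,(395,205))
print("pin top",tri([("top",A(201,315),None),("scene",B(327,248),None)]))
print("collar",tri([("top",A(228,322),None),("scene",B(301,298),None)]))
g=[("top",A(201,315),.132),("scene",B(327,248),.132),("top",A(228,322),.086),("scene",B(301,298),.086)]
r=least_squares(lambda q:np.concatenate([proj(n,[q[0],q[1],z])[0]-uv for n,uv,z in g]),[.4,.3]);print("pin xy",r.x,r.fun)
print("stand corners", [tri([("top",A(*a),None),("scene",B(*b),None)])[0].round(3) for a,b in [((175,228),(178,275)),((130,385),(310,198)),((297,415),(420,325)),((333,262),(287,412))]])
print("greens",tri([("top",A(212,108),None),("scene",B(175,402),None)])[0],tri([("top",A(440,320),None),("scene",B(134,88),None)])[0])
E
python3 c.py
```

```text
[ 0.5064 -0.1616  0.155   0.1165  0.8394]
[[ 0.42 -0.28]
 [ 0.25 -0.6 ]
 [-0.48  0.46]
 [-0.09 -0.15]
 [ 1.19 -0.15]
 [ 0.01  0.52]
 [ 0.21 -0.53]]
[0.48628531 0.08778352 0.13940219] [ 0.58883371 -0.01116834  0.22851647] [ 0.4895743  -0.07795779  0.167115  ]
[[387.1373594  225.89164112]] [[289.66832455 133.09630782]]
pin top (array([0.43771995, 0.35479599, 0.13102618]), array([-0.14042122,  0.09569301, -0.1588251 , -0.00887058]))
collar (array([0.43787255, 0.35553067, 0.08518383]), array([ 0.08740273, -0.05968344,  0.09771695,  0.00591747]))
pin xy [0.43799854 0.35510114] [-0.36054447 -0.03359244 -0.04065138 -0.03489059  0.16073259 -0.1234364
  0.00676675 -0.21786825]
stand corners [array([0.489, 0.342, 0.153]), array([0.421, 0.356, 0.153]), array([ 0.38 ,  0.369, -0.002]), array([ 0.455,  0.356, -0.003])]
greens [0.53174297 0.35707324 0.12486229] [0.43600061 0.25054734 0.1250562 ]
```

```bash
cat >> h.py <<'E'
def rel(pos,R,show=True):
    s=readout.get_state(); R0=rot(s["orientation"]).as_matrix()
    d=R0.T@(np.array(pos)-s["tcp_pos"]); w=Rn.from_matrix(R0.T@R).as_rotvec()
    if show: print("clk %.2f shift %s (%.3f) rotvec %s (%.1fdeg)"%(s["clock"],np.round(d,4),np.linalg.norm(d),np.round(w,4),np.degrees(np.linalg.norm(w))))
    return d,w
def toolR(xdir,ydir):
    x=np.array(xdir)/np.linalg.norm(xdir); y=np.array(ydir)-np.dot(ydir,x)*x; y/=np.linalg.norm(y); return np.c_[x,y,np.cross(x,y)]
def state():
    s=readout.get_state(); R=rot(s["orientation"]).as_matrix(); print("clk",s["clock"],"tcp",s["tcp_pos"].round(4),"F",s["wrist_force"].round(1),"gap",round(s["finger_gap"],4),"q",s["joint_pos"].round(3)); print(R.round(3)); return s,R
E
sed -i 's/^f=lambda/f=lambda/; s/fit0.npy/fit0.npy/' c.py; python3 c.py >/dev/null
cat > d.py <<'E'
from h import *
s,R=state(); p=np.load("fit0.npy"); o,F=frame(p); th=p[4]
for sg in (1,-1):
    tan=F@[np.cos(th),np.sin(th),0]
    T=toolR(-F[:,2],sg*tan); print(sg,T.round(3).tolist()); rel(barpt(p,th,.165,.09),T)
    rel(barpt(p,th,.165,.09),toolR(-F[:,2],sg*(F@[np.sin(th),-np.cos(th),0])))
E
python3 d.py
```

```text
clk 1.4 tcp [0.1616 0.5519 0.2313] F [-0.3 -0.3  0.4] gap 0.0857 q [ 1.146  0.313  0.046  1.304 -0.     1.431]
[[ 0.     0.281  0.96 ]
 [ 0.     0.96  -0.281]
 [-1.     0.     0.   ]]
1 [[0.497, 0.488, 0.718], [0.058, 0.806, -0.588], [-0.866, 0.334, 0.372]]
clk 1.40 shift [-0.063  -0.4352  0.5333] (0.691) rotvec [ 0.3224 -0.4438  0.282 ] (35.3deg)
clk 1.40 shift [-0.063  -0.4352  0.5333] (0.691) rotvec [ 1.8513 -0.1326  0.595 ] (111.7deg)
-1 [[0.497, -0.488, -0.718], [0.058, -0.806, 0.588], [-0.866, -0.334, -0.372]]
clk 1.40 shift [-0.063  -0.4352  0.5333] (0.691) rotvec [-2.7242 -0.3968 -0.6245] (161.7deg)
clk 1.40 shift [-0.063  -0.4352  0.5333] (0.691) rotvec [-1.2108 -0.5446 -0.1214] (76.4deg)
```

Request:
drive_tool(moves=[[[-0.008, -0.036, 0.044, 0.027, -0.037, 0.024, 0], [-0.016, -0.072, 0.089, 0.054, -0.074, 0.047, 0], [-0.024, -0.109, 0.133, 0.081, -0.111, 0.07, 0], [-0.03, -0.145, 0.178, 0.107, -0.148, 0.094, 0], [-0.035, -0.181, 0.222, 0.134, -0.185, 0.118, 0]]])

```text
clock: 2.02
tcp_pos: [0.3247, 0.3144, 0.2669]
orientation: [0.759, 0.179, 0.616, -0.114]
wrist_force: [1.9, 0.1, 0.5]
finger_gap: 0.0854
```

```bash
cat > e.py <<'E'
from h import *
s,R=state(); p=np.load("fit0.npy"); o,F=frame(p); th=p[4]
T=toolR(-F[:,2],F@[np.cos(th),np.sin(th),0]); rel(barpt(p,th,.165,.09),T)
E
python3 e.py
```

```text
clk 2.025 tcp [0.3247 0.3144 0.2669] F [1.9 0.1 0.5] gap 0.0854 q [ 0.654 -0.095 -0.356  1.108 -0.093  1.064]
[[ 0.215  0.393  0.894]
 [ 0.047  0.91  -0.412]
 [-0.975  0.131  0.177]]
clk 2.02 shift [ 0.0063 -0.2076  0.3432] (0.401) rotvec [ 0.1877 -0.257   0.1622] (20.5deg)
```

Request:
drive_tool(moves=[[[0.001, -0.03, 0.049, 0.027, -0.037, 0.023, 0], [0.002, -0.06, 0.098, 0.054, -0.073, 0.046, 0], [0.003, -0.09, 0.147, 0.08, -0.11, 0.069, 0], [0.004, -0.12, 0.196, 0.107, -0.147, 0.092, 0], [0.0045, -0.148, 0.245, 0.134, -0.183, 0.116, 0]]])

```text
clock: 2.65
tcp_pos: [0.487, 0.0772, 0.2872]
orientation: [0.804, 0.254, 0.523, -0.127]
wrist_force: [0.7, -0.3, 0.5]
finger_gap: 0.0857
```

```bash
python3 e.py
```

```text
clk 2.65 tcp [0.487  0.0772 0.2872] F [ 0.7 -0.3  0.5] gap 0.0857 q [-0.059 -0.218 -0.482  0.875  0.087  0.519]
[[ 0.421  0.469  0.776]
 [ 0.062  0.839 -0.541]
 [-0.905  0.276  0.325]]
clk 2.65 shift [ 0.0148 -0.0458  0.1023] (0.113) rotvec [ 0.0528 -0.0717  0.0451] (5.7deg)
```

Request:
drive_tool(moves=[[[0.005, -0.015, 0.034, 0.018, -0.024, 0.015, 0], [0.01, -0.03, 0.068, 0.035, -0.048, 0.03, 0], [0.0145, -0.046, 0.102, 0.053, -0.072, 0.045, 0], [0.0145, -0.046, 0.102, 0.053, -0.072, 0.045, 0], [0.0145, -0.046, 0.102, 0.053, -0.072, 0.045, 0]]])

```text
clock: 3.28
tcp_pos: [0.5501, -0.0154, 0.2941]
orientation: [0.817, 0.282, 0.485, -0.132]
wrist_force: [1.0, -0.1, -0.8]
finger_gap: 0.0853
```

```bash
cat > w.py <<'E'
from h import *
import sys
s,R=state(); im=cams.read_camera("wrist"); n=sys.argv[1]; cv2.imwrite(f"pics/{n}.png",im)
np.savez(f"pics/{n}.npz",pos=s["tcp_pos"],q=s["orientation"])
p=np.load("fit0.npy"); th=float(sys.argv[2]) if len(sys.argv)>2 else p[4]; po=(s["tcp_pos"],s["orientation"])
d=im.copy()
for X,c in [(barpt(p,th,.165,.037),(0,255,0)),(barpt(p,th,.165,-.013),(0,255,255)),(barpt(p,th,.25,-.013),(255,0,255)),(fpt(p,[0,0,0]),(255,255,255)),(barpt(p,th,0,-.011),(255,255,0))]:
    u=proj("wrist",X,po)[0]; print(u.round(1)); cv2.drawMarker(d,tuple(int(round(v)) for v in u),c,cv2.MARKER_CROSS,9,1)
cv2.imwrite(f"pics/{n}m.png",d)
E
python3 w.py w1; python3 e.py
```

```text
clk 3.275 tcp [ 0.5501 -0.0154  0.2941] F [ 1.  -0.1 -0.8] gap 0.0853 q [-0.282 -0.153 -0.452  0.784  0.195  0.382]
[[ 0.496  0.489  0.718]
 [ 0.058  0.806 -0.589]
 [-0.867  0.334  0.371]]
[320.9 224. ]
[320.7 200.3]
[320.7 285.1]
[120.7 206.7]
[320.7  -1.9]
clk 3.325 tcp [ 0.5501 -0.015   0.2943] F [ 0.1 -0.2 -0.6] gap 0.085 q [-0.281 -0.153 -0.452  0.784  0.195  0.382]
[[ 0.496  0.488  0.718]
 [ 0.058  0.807 -0.588]
 [-0.866  0.334  0.371]]
clk 3.33 shift [0.0004 0.     0.0011] (0.001) rotvec [ 0.0001 -0.0008  0.0001] (0.0deg)
```

View pics/w1m.png

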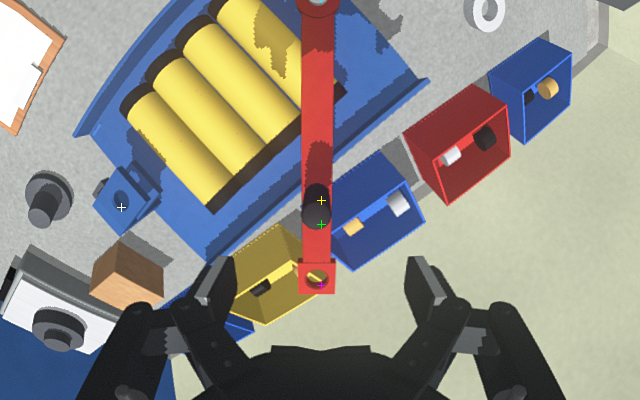

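The wrist view shows the handle at about (316,212), the eye at (317,281) and the fork hole at (121,198). All are within a few pixels of the prediction, so I'll refine the fit from enlarged crops.

```bash
python3 -c "
import cv2,numpy as np
t=cv2.imread('pics/w1.png')
f=lambda r,c,k:cv2.resize(t[r:r+60,c:c+60],None,fx=6,fy=6,interpolation=cv2.INTER_CUBIC)
a=np.hstack([f(170,90,6),f(235,288,6)]);b=cv2.resize(t[170:300,275:360],None,fx=0.1,fy=0.1)
cv2.imwrite('pics/c5.png',a);
cv2.imwrite('pics/c6.png',np.hstack([f(175,288,6),f(0,288,6)]))"
```

```text
(no output)
```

View pics/c5.png

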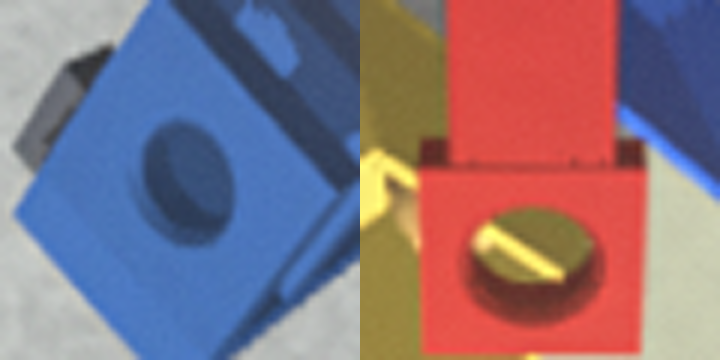

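View pics/c6.png

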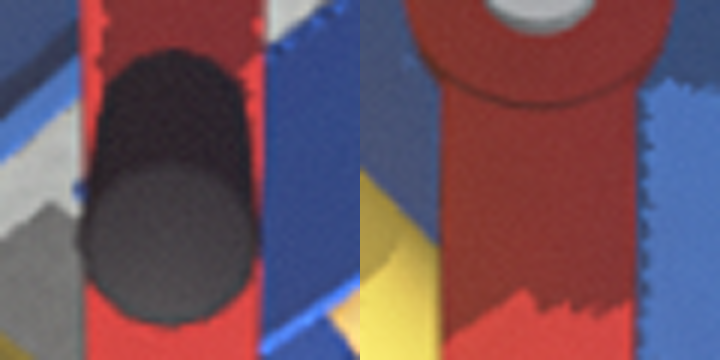

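```bash
cat > c7.py <<'E'
exec(open("c.py").read().split("f=lambda p")[0])
z=np.load("pics/w1.npz"); po=(z["pos"],z["q"])
W=[([120.1,199.9],lambda p:fpt(p,[0,0,0])),([316.8,279.1],lambda p:barpt(p,p[4],.25,-.013)),([315.9,214.6],lambda p:barpt(p,p[4],.165,.037))]
def f(p,ww):
    a=[w*(proj(n,g(p))[0]-uv) for n,uv,g,w in obs]+[ww*(proj("wrist",g(p),po)[0]-uv) for uv,g in W]
    return np.concatenate(a)
for ww in (.01,.4,1,5):
    r=least_squares(f,[.5,-.1,.15,0,.6],args=(ww,)); p=r.x; print(ww,p.round(4)); print((r.fun/np.r_[np.ones(14),np.full(6,ww)]).reshape(-1,2).round(1).tolist())
    if ww==.4: np.save("fit0.npy",p)
E
python3 c7.py; python3 e.py
```

```text
0.01 [ 0.5064 -0.1616  0.155   0.1165  0.8394]
[[0.4, -0.3], [0.2, -0.6], [-0.5, 0.5], [-0.1, -0.1], [1.2, -0.1], [0.0, 0.5], [0.2, -0.5], [0.6, 6.8], [3.9, 6.0], [5.0, 9.4]]
0.4 [ 0.5054 -0.1621  0.1486  0.116   0.8379]
[[0.2, 0.4], [0.5, 0.0], [-0.6, 1.5], [0.0, 1.1], [1.6, 0.9], [0.1, 1.0], [0.3, 0.0], [0.3, 2.1], [0.2, 0.7], [0.1, 3.0]]
1 [ 0.5044 -0.1618  0.1472  0.1128  0.8407]
[[-0.1, 0.8], [0.4, 0.1], [-0.5, 1.8], [-0.2, 1.3], [1.8, 1.2], [-0.0, 1.1], [0.4, 0.2], [-0.0, 0.5], [0.0, -0.5], [-0.1, 1.2]]
5 [ 0.5034 -0.1601  0.149   0.1156  0.8332]
[[-0.5, 1.1], [-0.2, 0.7], [0.5, 1.5], [-0.4, 2.0], [2.6, 0.6], [-0.2, 1.5], [0.8, -0.1], [-0.1, 0.1], [-0.2, -0.6], [0.2, 0.4]]
clk 3.325 tcp [ 0.5501 -0.015   0.2943] F [ 0.1 -0.2 -0.6] gap 0.085 q [-0.281 -0.153 -0.452  0.784  0.195  0.382]
[[ 0.496  0.488  0.718]
 [ 0.058  0.807 -0.588]
 [-0.866  0.334  0.371]]
clk 3.33 shift [ 0.0054 -0.0033 -0.0016] (0.007) rotvec [ 0.0021 -0.0009 -0.0001] (0.1deg)
```

Request:
drive_tool(moves=[[[0.025, -0.003, -0.001, 0, 0, 0, 0], [0.05, -0.003, -0.0015, 0, 0, 0, 0], [0.07, -0.003, -0.0015, 0, 0, 0, 0], [0.086, -0.003, -0.0015, 0, 0, 0, 0], [0.086, -0.003, -0.0015, 0, 0, 0, 100]]], squeeze=30)

```text
clock: 3.95
tcp_pos: [0.5892, -0.01, 0.2168]
orientation: [0.817, 0.282, 0.486, -0.131]
wrist_force: [-0.3, 0.2, -0.6]
finger_gap: 0.0698
```

Request:
drive_tool(moves=[[[0, 0, 0, 0, 0, 0, 255], [0, 0, 0, 0, 0, 0, 255], [0, 0, 0, 0, 0, 0, 255], [0, 0, 0, 0, 0, 0, 255], [0, 0, 0, 0, 0, 0, 255]]])

```text
clock: 4.58
tcp_pos: [0.5892, -0.01, 0.2177]
orientation: [0.817, 0.282, 0.486, -0.131]
wrist_force: [-5.1, -0.1, 6.0]
finger_gap: 0.021
```

```bash
python3 w.py w2
```

```text
clk 4.575 tcp [ 0.5892 -0.01    0.2177] F [-5.1 -0.1  6. ] gap 0.021 q [-0.246 -0.033 -0.538  0.573  0.179  0.412]
[[ 0.494  0.487  0.72 ]
 [ 0.06   0.807 -0.587]
 [-0.867  0.333  0.37 ]]
[318.5 296.1]
[318.8 245.9]
[318.6 346.9]
[ 64.4 244.8]
[319.8 -44.3]
```

View pics/w2m.png

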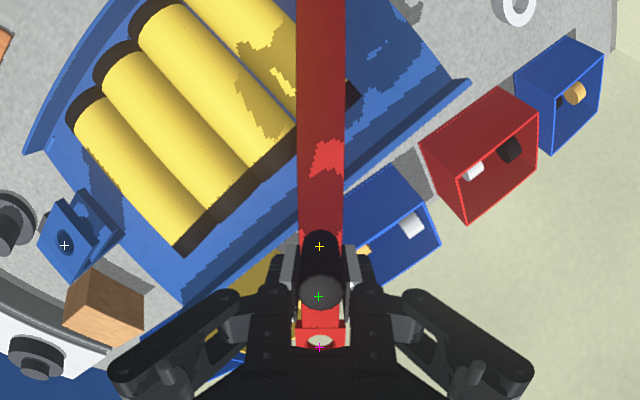

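The handle is gripped (gap 21 mm) and centred between the pads. Next I'll compute the arc.

```bash
cat > arc.py <<'E'
from h import *
import sys
s,R=state(); p=np.load("fit0.npy"); o,F=frame(p)
hin=barpt(p,0,0,0)
v=F.T@(s["tcp_pos"]-hin); print("in fork frame rel hinge",v.round(4),"r",np.hypot(v[0],v[1]),"angle",np.arctan2(v[0],-v[1]))
a=[float(x) for x in sys.argv[1:]]
for d in a:
    v2=Rn.from_rotvec([0,0,-d]).apply(v); dp=R.T@(F@(v2-v)); w=R.T@(F@[0,0,-d]); print(d,dp.round(4),w.round(4))
E
python3 arc.py .09 .18 .27 .36 .45
```

```text
clk 4.625 tcp [ 0.5892 -0.01    0.2177] F [-5.   0.3  6.3] gap 0.0212 q [-0.246 -0.033 -0.538  0.573  0.179  0.412]
[[ 0.494  0.487  0.72 ]
 [ 0.06   0.807 -0.587]
 [-0.867  0.333  0.37 ]]
in fork frame rel hinge [ 0.1219 -0.1086  0.0094] r 0.16326206386450828 angle 0.8432334403951468
0.09 [-0.     -0.0147 -0.0006] [ 0.09   -0.      0.0003]
0.18 [ 0.     -0.0292 -0.0026] [ 1.8e-01 -1.0e-04  6.0e-04]
0.27 [ 0.     -0.0436 -0.0058] [ 2.7e-01 -1.0e-04  9.0e-04]
0.36 [ 0.     -0.0575 -0.0104] [ 3.6e-01 -1.0e-04  1.2e-03]
0.45 [ 0.     -0.071  -0.0161] [ 4.5e-01 -1.0e-04  1.5e-03]
```

Request:
drive_tool(moves=[[[0, -0.0147, -0.0006, 0.09, 0, 0, 255], [0, -0.0292, -0.0026, 0.18, 0, 0, 255], [0, -0.0436, -0.0058, 0.27, 0, 0, 255], [0, -0.0575, -0.0104, 0.36, 0, 0, 255], [0, -0.071, -0.0161, 0.45, 0, 0, 255]]])

```text
clock: 5.25
tcp_pos: [0.5427, -0.0577, 0.1882]
orientation: [0.733, 0.458, 0.444, -0.236]
wrist_force: [-2.2, 2.5, 2.9]
finger_gap: 0.0213
```

```bash
python3 arc.py .09 .18 .27 .33 .36 .37 .38 .39
```

```text
clk 5.25 tcp [ 0.5427 -0.0577  0.1882] F [-2.2  2.5  2.9] gap 0.0213 q [-0.391 -0.084 -0.658  0.532  0.248  0.733]
[[ 0.495  0.752  0.435]
 [ 0.061  0.469 -0.881]
 [-0.867  0.463  0.186]]
in fork frame rel hinge [ 0.0624 -0.1506  0.0097] r 0.16303426539928112 angle 0.39279253561272787
0.09 [ 0.     -0.0147 -0.0006] [0.09   0.     0.0003]
0.18 [ 0.     -0.0292 -0.0025] [0.18   0.     0.0007]
0.27 [ 0.     -0.0435 -0.0057] [0.27  0.    0.001]
0.33 [ 0.     -0.0529 -0.0086] [3.3e-01 1.0e-04 1.2e-03]
0.36 [ 0.     -0.0575 -0.0102] [3.6e-01 1.0e-04 1.3e-03]
0.37 [ 0.0001 -0.059  -0.0108] [3.7e-01 1.0e-04 1.4e-03]
0.38 [ 0.0001 -0.0605 -0.0114] [3.8e-01 1.0e-04 1.4e-03]
0.39 [ 0.0001 -0.062  -0.012 ] [3.9e-01 1.0e-04 1.5e-03]
```

Request:
drive_tool(moves=[[[0, -0.0147, -0.0006, 0.09, 0, 0, 255], [0, -0.0292, -0.0025, 0.18, 0, 0, 255], [0, -0.0435, -0.0057, 0.27, 0, 0, 255], [0, -0.0529, -0.0086, 0.33, 0, 0, 255], [0, -0.0613, -0.0117, 0.385, 0, 0, 255]]])

```text
clock: 5.88
tcp_pos: [0.4913, -0.0759, 0.1576]
orientation: [0.631, 0.591, 0.39, -0.316]
wrist_force: [0.2, 2.8, 1.0]
finger_gap: 0.0213
```

```bash
python3 arc.py; python3 w.py w3 0; python3 -c "
import cv2
t=cv2.imread('pics/w3.png')
print(t.shape)
from h import *
im=cams.read_camera('top'); cv2.imwrite('pics/top3.png',im)
cv2.imwrite('pics/c7.png',cv2.resize(im[145:275,270:410],None,fx=4.5,fy=4.5,interpolation=cv2.INTER_CUBIC))"
```

```text
clk 5.875 tcp [ 0.4913 -0.0759  0.1576] F [0.2 2.8 1. ] gap 0.0213 q [-0.496 -0.143 -0.788  0.488  0.295  1.022]
[[ 0.495  0.86   0.119]
 [ 0.062  0.102 -0.993]
 [-0.866  0.499 -0.003]]
in fork frame rel hinge [ 0.001  -0.1628  0.0098] r 0.16276343380671623 angle 0.0063527201079632105
clk 5.875 tcp [ 0.4913 -0.0759  0.1576] F [0.2 2.8 1. ] gap 0.0213 q [-0.496 -0.143 -0.788  0.488  0.295  1.022]
[[ 0.495  0.86   0.119]
 [ 0.062  0.102 -0.993]
 [-0.866  0.499 -0.003]]
[319.6 295.8]
[319.8 245.9]
[319.6 346.9]
[319.6 359.6]
[320.4 -43.6]
(400, 640, 3)
```

View pics/w3m.png

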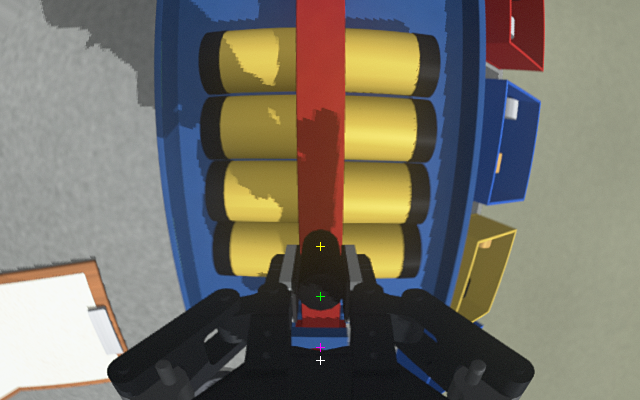

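View pics/c7.png

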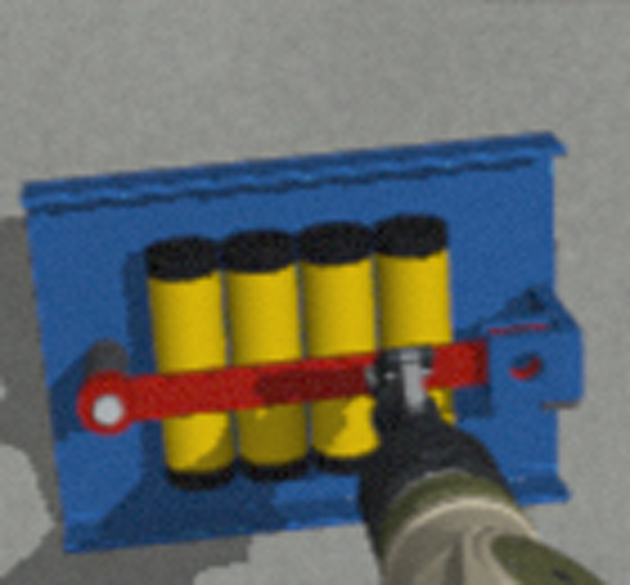

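The handle is held and the bar looks nearly shut; red shows through the hole in the top view, and I can't judge finer than that. I'll release, back out along the handle and look straight at the hole.

Request:
drive_tool(moves=[[[0, 0, 0, 0, 0, 0, 0], [0, 0, 0, 0, 0, 0, 0], [-0.03, 0, 0, 0, 0, 0, 0], [-0.07, 0, 0, 0, 0, 0, 0], [-0.1, 0, 0, 0, 0, 0, 0]]])

```text
clock: 6.6
tcp_pos: [0.4412, -0.0823, 0.2456]
orientation: [0.632, 0.59, 0.39, -0.316]
wrist_force: [0.6, -0.8, -0.7]
finger_gap: 0.0852
```

```bash
python3 w.py w4 0; python3 -c "
import cv2,numpy as np
t=cv2.imread('pics/w4.png')
cv2.imwrite('pics/c8.png',cv2.resize(t[170:320,250:390],None,fx=4,fy=4,interpolation=cv2.INTER_CUBIC))"
```

```text
clk 6.6 tcp [ 0.4412 -0.0823  0.2456] F [ 0.6 -0.8 -0.7] gap 0.0852 q [-0.593 -0.314 -0.673  0.802  0.333  0.928]
[[ 0.495  0.86   0.12 ]
 [ 0.061  0.104 -0.993]
 [-0.867  0.499 -0.001]]
[319.6 213.7]
[319.8 193.5]
[319.5 274.1]
[319.4 281.2]
[320.5   6.5]
```

View pics/c8.png

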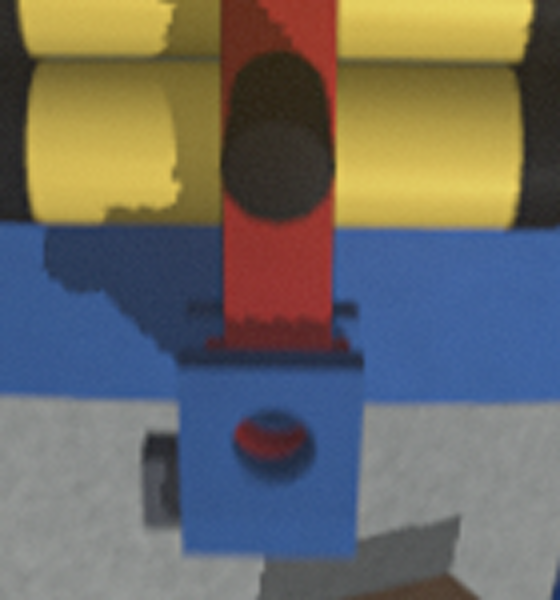

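```bash
python3 -c "
import cv2,numpy as np
t=cv2.imread('pics/w4.png'); a=t[250:320,285:350]
b=cv2.imread('pics/w1.png')[165:240,85:160]
f=lambda x:cv2.resize(cv2.convertScaleAbs(x,alpha=1.6,beta=-60),(400,int(400*x.shape[0]/x.shape[1])),interpolation=cv2.INTER_LANCZOS4)[:400]
cv2.imwrite('pics/c9.png',np.hstack([f(a),f(b)]))"
```

```text
(no output)
```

View pics/c9.png

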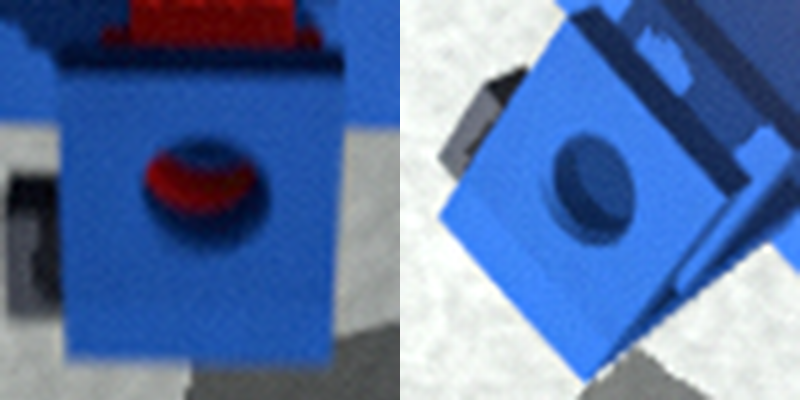

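```bash
cat > c10.py <<'E'
exec(open("c.py").read().split("f=lambda p")[0])
Wt={}
def ld(n): z=np.load(f"pics/{n}.npz"); return (z["pos"],z["q"])
w1,w4=ld("w1"),ld("w4")
k4,k1=400/65,400/75
q4=lambda x,y:np.array([(x+.5)/k4-.5+285,(y+.5)/k4-.5+250]); q1=lambda x,y:np.array([(x-400+.5)/k1-.5+85,(y+.5)/k1-.5+165])
a=.022
W=[(w4,q4(60,72),lambda p:fpt(p,[-a,a,0])),(w4,q4(343,75),lambda p:fpt(p,[a,a,0])),(w4,q4(66,360),lambda p:fpt(p,[-a,-a-p[5],0])),(w4,q4(331,362),lambda p:fpt(p,[a,-a-p[5],0])),
(w1,q1(727,203),lambda p:fpt(p,[a,a,0])),(w1,q1(570,15),lambda p:fpt(p,[-a,a,0])),(w1,q1(440,215),lambda p:fpt(p,[-a,-a-p[5],0])),(w1,q1(588,380),lambda p:fpt(p,[a,-a-p[5],0])),
(w1,np.array([316.8,279.1]),lambda p:barpt(p,p[4],.25,-.013)),(w1,np.array([315.9,214.6]),lambda p:barpt(p,p[4],.165,.037)),
(w4,np.array([250+276.5/4-.4,170+164/4-.4]),lambda p:barpt(p,p[6],.165,.037))]
def f(p,wt,ww):
    return np.concatenate([wt*w*(proj(n,g(p))[0]-uv) for n,uv,g,w in obs]+[ww*(proj("wrist",g(p),po)[0]-uv) for po,uv,g in W])
if __name__=="__main__":
  for wt,ww in ((1,.4),(.05,1)):
    r=least_squares(f,[.5,-.1,.15,0,.8,.01,0],args=(wt,ww)); p=r.x; print(p.round(4)); print((r.fun[:14]/wt).reshape(-1,2).round(1).tolist(),(r.fun[14:]/ww).reshape(-1,2).round(1).tolist())
    np.save("fit1.npy" if wt==1 else "fit1w.npy",p)
    im=[]
    for n,po,(c,r0),k in (("w4",w4,(285,250),6),("w1",w1,(85,165),5.3)):
        t=cv2.imread(f"pics/{n}.png"); t=cv2.resize(t[r0:r0+70,c:c+70],None,fx=k,fy=k,interpolation=cv2.INTER_CUBIC)
        for d in (.019,.023):
            ph=np.linspace(0,6.28,60); u=proj("wrist",np.array([fpt(p,[d/2*np.cos(x),d/2*np.sin(x),0]) for x in ph]),po); u=(u-[c,r0]+.5)*k-.5
            cv2.polylines(t,[u.round().astype(int)],True,(255,255,255),1)
        im.append(cv2.resize(t,(400,400)))
    cv2.imwrite(f"pics/ov{wt}.png",np.hstack(im))
E
python3 c10.py
```

```text
[ 0.5037 -0.162   0.1479  0.107   0.8416  0.0113  0.0026]
[[0.1, 1.1], [0.4, -0.2], [-0.7, 1.8], [0.2, 1.2], [1.5, 0.8], [0.1, 1.1], [0.3, 0.1]] [[0.0, -0.0], [0.9, 0.0], [0.6, -0.8], [0.5, -0.6], [0.3, -0.3], [-0.5, 0.7], [-0.1, 0.6], [-0.0, 1.1], [0.3, 0.4], [0.9, 2.1], [-0.0, 2.4]]
[ 0.5031 -0.1612  0.1479  0.1086  0.8373  0.0121  0.0059]
[[-0.2, 1.3], [0.1, 0.2], [-0.2, 1.8], [0.1, 1.8], [2.0, 0.6], [0.0, 1.3], [0.5, 0.0]] [[-0.5, -0.7], [0.5, -0.7], [0.2, -0.7], [0.1, -0.6], [0.3, -1.2], [-0.5, -0.2], [-0.5, 0.3], [-0.3, 0.8], [-0.4, -0.4], [0.4, 0.8], [-0.0, 1.5]]
```

```bash
cd pics; python3 -c "
import cv2,numpy as np
cv2.imwrite('ov.png',cv2.resize(np.vstack([cv2.imread('ov1.png'),cv2.imread('ov0.05.png')]),(600,600)))"
```

```text
(no output)
```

View pics/ov.png

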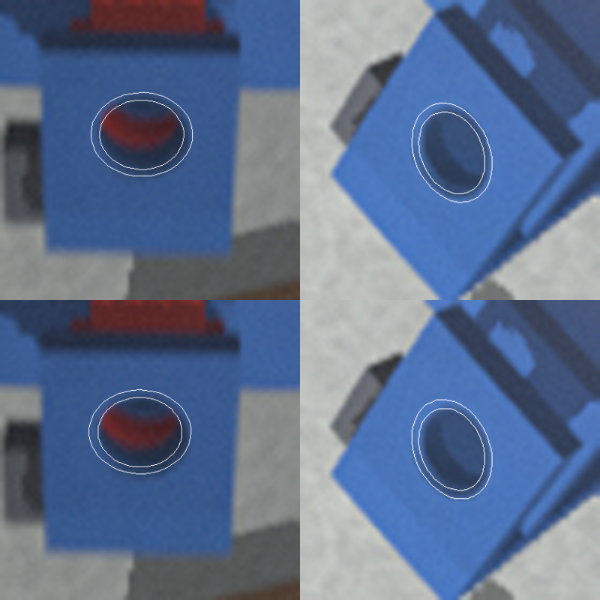

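```bash
cat > g.py <<'E'
from h import *
import sys
s,R=state()
x,y,z,az=map(float,sys.argv[1:5])
rel([x,y,z],toolR([0,0,-1],[np.cos(az),np.sin(az),0]))
E
python3 g.py .438 .355 .22 .785; python3 g.py .438 .355 .22 .4
```

```text
clk 6.65 tcp [ 0.4415 -0.083   0.249 ] F [-0.   0.6  2.8] gap 0.0854 q [-0.594 -0.318 -0.668  0.806  0.333  0.927]
[[ 0.498  0.859  0.12 ]
 [ 0.059  0.105 -0.993]
 [-0.865  0.502  0.002]]
clk 6.65 shift [ 0.049   0.0284 -0.4353] (0.439) rotvec [-0.6485  0.1764 -0.5052] (48.2deg)
clk 6.65 tcp [ 0.4415 -0.083   0.249 ] F [-0.   0.6  2.8] gap 0.0854 q [-0.594 -0.318 -0.668  0.806  0.333  0.927]
[[ 0.498  0.859  0.12 ]
 [ 0.059  0.105 -0.993]
 [-0.865  0.502  0.002]]
clk 6.65 shift [ 0.049   0.0284 -0.4353] (0.439) rotvec [-0.2726  0.0754 -0.5218] (34.0deg)
```

Request:
drive_tool(moves=[[[0.003, 0.003, -0.055, -0.08, 0.022, -0.063, 0], [0.008, 0.007, -0.109, -0.16, 0.044, -0.126, 0], [0.015, 0.011, -0.163, -0.243, 0.066, -0.19, 0], [0.022, 0.014, -0.218, -0.324, 0.088, -0.253, 0], [0.03, 0.018, -0.272, -0.405, 0.11, -0.316, 0]]])

```text
clock: 7.28
tcp_pos: [0.4397, 0.193, 0.2318]
orientation: [0.66, 0.398, 0.566, -0.293]
wrist_force: [0.9, 0.0, -0.0]
finger_gap: 0.0855
```

```bash
python3 g.py .438 .355 .22 .785
```

```text
clk 7.275 tcp [0.4397 0.193  0.2318] F [ 0.9  0.  -0. ] gap 0.0855 q [ 0.235 -0.036 -0.384  1.023  0.018  1.263]
[[ 0.188  0.837  0.514]
 [ 0.063  0.512 -0.857]
 [-0.98   0.194  0.043]]
clk 7.28 shift [ 0.0215  0.0792 -0.1402] (0.162) rotvec [-0.2398  0.067  -0.1889] (17.9deg)
```

Request:
drive_tool(moves=[[[0.007, 0.026, -0.047, -0.08, 0.022, -0.063, 0], [0.014, 0.053, -0.094, -0.16, 0.044, -0.126, 0], [0.0215, 0.079, -0.14, -0.24, 0.067, -0.189, 0], [0.0215, 0.079, -0.14, -0.24, 0.067, -0.189, 0], [0.0215, 0.079, -0.14, -0.24, 0.067, -0.189, 0]]])

```text
clock: 7.9
tcp_pos: [0.4378, 0.3549, 0.219]
orientation: [0.653, 0.27, 0.653, -0.271]
wrist_force: [0.8, 0.6, 0.2]
finger_gap: 0.0854
```

```bash
cat > pw.py <<'E'
from h import *
import sys
s,R=state(); im=cams.read_camera("wrist"); n=sys.argv[1]; cv2.imwrite(f"pics/{n}.png",im)
np.savez(f"pics/{n}.npz",pos=s["tcp_pos"],q=s["orientation"]); po=(s["tcp_pos"],s["orientation"])
d=im.copy()
for z in (.132,.086,.08):
    u=proj("wrist",[.438,.355,z],po)[0]; print(u.round(1)); cv2.drawMarker(d,tuple(int(round(v)) for v in u),(255,255,255),cv2.MARKER_CROSS,9,1)
cv2.imwrite(f"pics/{n}m.png",d)
E
python3 pw.py w5
```

```text
clk 7.9 tcp [0.4378 0.3549 0.219 ] F [0.8 0.6 0.2] gap 0.0854 q [ 0.539  0.296 -0.008  1.268 -0.     1.324]
[[-0.001  0.707  0.707]
 [-0.001  0.707 -0.707]
 [-1.    -0.001  0.   ]]
[320.1 205.4]
[320.1 188.4]
[320.1 186.5]
```

View pics/w5m.png

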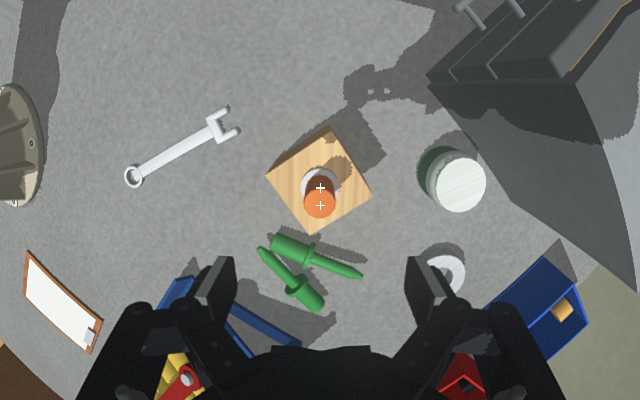

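The wrist view shows the orange pin in the stand at (320,201), as predicted. The green look-alikes now seem to be lying down near (295,265), so I'll check the fixed cameras.

```bash
python3 -c "
from h import *
a=cams.read_camera('top');b=cams.read_camera('scene');cv2.imwrite('pics/top5.png',a)
o=cv2.imread('pics/top3.png')
f=lambda x:cv2.resize(x[190:290,150:270],None,fx=3.3,fy=3.3)
cv2.imwrite('pics/c11.png',np.hstack([f(o),f(a)])); cv2.imwrite('pics/c12.png',cv2.resize(b[200:310,370:490],None,fx=5,fy=5))"
```

```text
(no output)
```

View pics/c11.png

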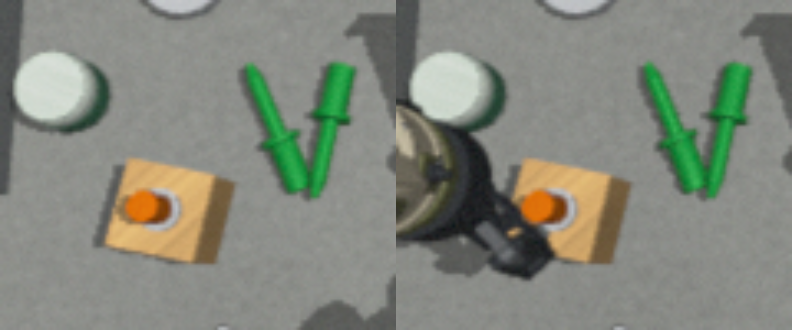

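View pics/c12.png

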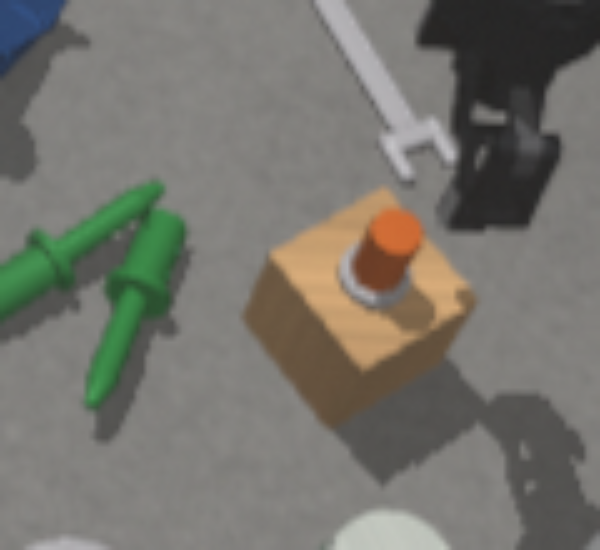

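The green pins toppled on their own earlier, since they were balanced on their noses and the arm was never near them. They are clear of the stand. I'll measure the pin precisely in the wrist view.

```bash
python3 -c "
import cv2
t=cv2.imread('pics/w5.png')
cv2.imwrite('pics/c13.png',cv2.resize(t[115:245,255:385],None,fx=4.6,fy=4.6,interpolation=cv2.INTER_CUBIC))"
```

```text
(no output)
```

View pics/c13.png

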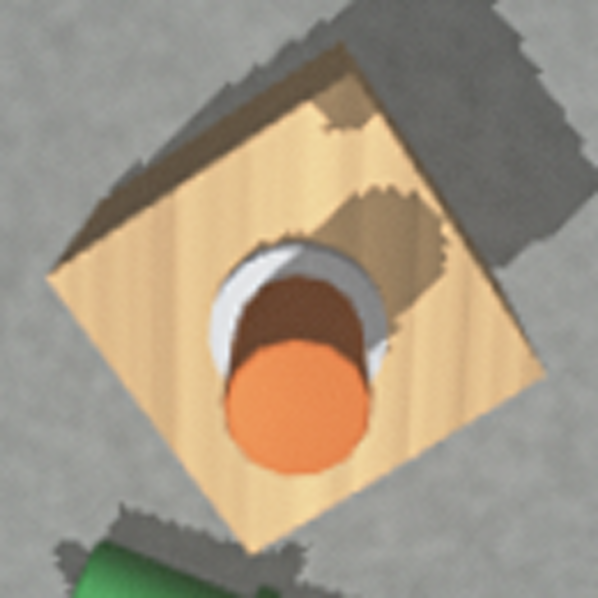

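Request:
drive_tool(moves=[[[0.04, 0, -0.001, 0, 0, 0, 0], [0.08, 0, -0.0015, 0, 0, 0, 0], [0.11, 0, -0.0015, 0, 0, 0, 0], [0.127, 0, -0.0015, 0, 0, 0, 0], [0.127, 0, -0.0015, 0, 0, 0, 80]]], squeeze=60)

```text
clock: 8.68
tcp_pos: [0.4364, 0.3532, 0.0937]
orientation: [0.653, 0.272, 0.653, -0.272]
wrist_force: [-0.3, -0.1, 0.6]
finger_gap: 0.0698
```

Request:
drive_tool(moves=[[[0, 0, 0, 0, 0, 0, 255], [0, 0, 0, 0, 0, 0, 255], [0, 0, 0, 0, 0, 0, 255], [0, 0, 0, 0, 0, 0, 255], [0, 0, 0, 0, 0, 0, 255]]], squeeze=80)

```text
clock: 9.3
tcp_pos: [0.4374, 0.3535, 0.0952]
orientation: [0.654, 0.272, 0.652, -0.271]
wrist_force: [-0.0, -1.5, 6.4]
finger_gap: 0.0243
```

```bash
python3 pw.py w6
```

```text
clk 9.3 tcp [0.4374 0.3535 0.0952] F [-0.  -1.5  6.4] gap 0.0243 q [ 5.370e-01  3.630e-01 -2.270e-01  9.770e-01 -1.000e-03  1.326e+00]
[[ 0.003  0.71   0.705]
 [ 0.001  0.705 -0.71 ]
 [-1.     0.003  0.002]]
[323.2 304.2]
[322.2 252.4]
[322.1 247.3]
```

View pics/w6m.png

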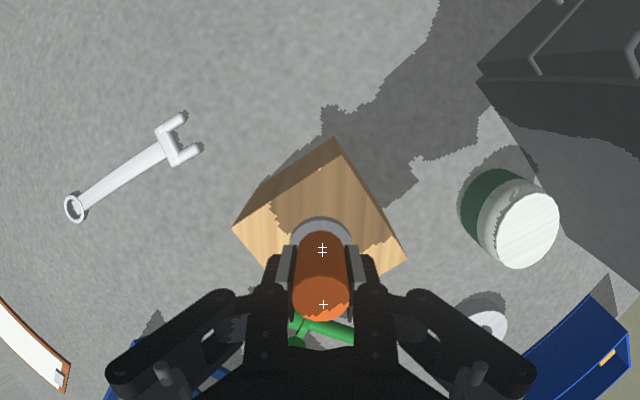

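The pin is gripped (gap 24 mm). I'll lift it straight up and check.

Request:
drive_tool(moves=[[[-0.02, 0, 0, 0, 0, 0, 255], [-0.045, 0, 0, 0, 0, 0, 255], [-0.075, 0, 0, 0, 0, 0, 255], [-0.105, 0, 0, 0, 0, 0, 255], [-0.13, 0, 0, 0, 0, 0, 255]]])

```text
clock: 9.98
tcp_pos: [0.4368, 0.3534, 0.2261]
orientation: [0.654, 0.272, 0.652, -0.271]
wrist_force: [0.3, 1.0, -2.9]
finger_gap: 0.0243
```

```bash
python3 pw.py w7; python3 -c "
import cv2
t=cv2.imread('pics/w7.png')
cv2.imwrite('pics/c14.png',cv2.resize(t[190:340,260:390],None,fx=4,fy=4,interpolation=cv2.INTER_CUBIC))"
```

```text
clk 9.975 tcp [0.4368 0.3534 0.2261] F [ 0.3  1.  -2.9] gap 0.0243 q [ 5.380e-01  2.870e-01 -3.000e-03  1.278e+00 -1.000e-03  1.327e+00]
[[ 0.003  0.709  0.705]
 [ 0.001  0.705 -0.71 ]
 [-1.     0.003  0.001]]
[321.8 201.9]
[321.4 185.7]
[321.4 184. ]
```

View pics/c14.png

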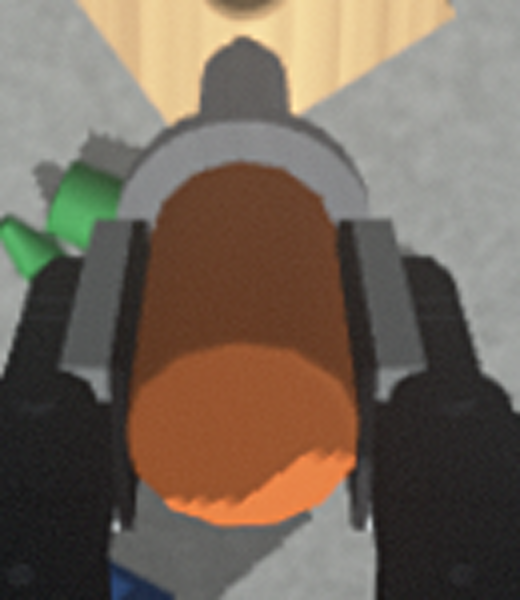

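```bash
cat > pin.py <<'E'
from h import *
ph=np.linspace(0,2*np.pi,180)
def P0(X): return proj("wrist",X,(np.zeros(3),[1,0,0,0]))
def circ(p,z,r):
    # p: a,y,z,ty,tz ; pin z axis = -tool x tilted
    A=Rn.from_rotvec([0,p[3],p[4]]).as_matrix()@np.c_[[0,0,1],[0,1,0],[-1,0,0]]
    return np.array([p[0],p[1],p[2]])+np.c_[r*np.cos(ph),r*np.sin(ph),np.full(180,z)]@A.T
def pred(p):
    h=P0(circ(p,.052,.013)); c=P0(circ(p,.006,.018)); n=P0(circ(p,-.072,.0035)); sh=P0(circ(p,-.056,.008))
    return np.array([h[:,0].min(),h[:,0].max(),h[:,1].min(),h[:,1].max(),c[:,1].min(),n[:,0].mean(),n[:,1].min(),sh[:,0].min(),sh[:,0].max()])
if __name__=="__main__":
    cx=lambda x:(x+.5)/4-.5+260; cy=lambda y:(y+.5)/4-.5+190
    ob=np.array([cx(129),cx(357),cy(343),cy(527),cy(120),cx(243),cy(37),cx(202),cx(288)])
    for fix in (0,1):
        r=least_squares(lambda p:np.r_[pred(p)-ob,(p[0]-.0152)*(3000 if fix else 300),p[3]*30,p[4]*30],[.015,0,0,0,0]); print(r.x.round(4),r.fun[:9].round(1))
    np.save("pin.npy",r.x)
E
python3 pin.py
```

```text
[0.0202 0.0006 0.0002 0.0089 0.0033] [-1.3  1.3 -0.4 -0.   0.9  0.3 -0.4 -0.1 -0.3]
[ 0.0155  0.0006 -0.0022 -0.0047  0.0033] [-2.5  2.6 -0.8  1.9 -0.3  0.3 -0.2 -0.3 -0. ]
```

```bash
cat > k.py <<'E'
from h import *
import sys
s,R=state(); zf=float(sys.argv[1]); o=np.array([.504,-.1617,.150]); _,F=frame([0,0,0,.111])
ox=float(sys.argv[2]) if len(sys.argv)>2 else 0; oy=float(sys.argv[3]) if len(sys.argv)>3 else 0
rel(o+F@[ox,oy,zf],toolR(-F[:,2],F[:,0]))
E
python3 k.py .2
```

```text
clk 10.025 tcp [0.438  0.3542 0.2296] F [ 0.9  0.1 -0.4] gap 0.0244 q [ 5.380e-01  2.840e-01  2.000e-03  1.281e+00 -1.000e-03  1.327e+00]
[[ 0.007  0.709  0.705]
 [ 0.003  0.705 -0.71 ]
 [-1.     0.007  0.003]]
clk 10.03 shift [-0.0956 -0.3944  0.3506] (0.536) rotvec [ 0.6552 -0.1754  0.4957] (48.1deg)
```

Request:
drive_tool(moves=[[[-0.02, -0.038, 0.033, 0.065, -0.017, 0.05, 255], [-0.038, -0.076, 0.068, 0.13, -0.035, 0.1, 255], [-0.055, -0.116, 0.104, 0.196, -0.052, 0.149, 255], [-0.07, -0.157, 0.14, 0.262, -0.07, 0.198, 255], [-0.08, -0.197, 0.175, 0.328, -0.088, 0.248, 255]]])

```text
clock: 10.65
tcp_pos: [0.4203, 0.0896, 0.3086]
orientation: [0.658, 0.443, 0.53, -0.301]
wrist_force: [0.8, -0.6, -2.2]
finger_gap: 0.0241
```

```bash
python3 k.py .2
```

```text
clk 10.65 tcp [0.4203 0.0896 0.3086] F [ 0.8 -0.6 -2.2] gap 0.0241 q [-0.037 -0.212 -0.362  1.161  0.083  1.094]
[[ 0.258  0.865  0.43 ]
 [ 0.073  0.426 -0.902]
 [-0.963  0.264  0.046]]
clk 10.65 shift [-0.0374 -0.1214  0.2305] (0.263) rotvec [ 0.3261 -0.0864  0.2459] (23.9deg)
```

Request:
drive_tool(moves=[[[-0.009, -0.024, 0.046, 0.065, -0.017, 0.049, 255], [-0.018, -0.048, 0.092, 0.13, -0.035, 0.098, 255], [-0.026, -0.073, 0.138, 0.196, -0.052, 0.148, 255], [-0.034, -0.097, 0.184, 0.261, -0.069, 0.197, 255], [-0.0375, -0.1215, 0.2305, 0.326, -0.086, 0.246, 255]]])

```text
clock: 11.28
tcp_pos: [0.4036, -0.1744, 0.323]
orientation: [0.631, 0.593, 0.386, -0.319]
wrist_force: [1.2, -0.2, -2.6]
finger_gap: 0.0244
```

```bash
python3 k.py .125
```

```text
clk 11.275 tcp [ 0.4036 -0.1744  0.323 ] F [ 1.2 -0.2 -2.6] gap 0.0244 q [-0.899 -0.288 -0.455  1.103  0.438  0.631]
[[ 0.498  0.86   0.108]
 [ 0.054  0.094 -0.994]
 [-0.865  0.501 -0.   ]]
clk 11.28 shift [ 0.0754  0.001  -0.0016] (0.075) rotvec [-0.0023  0.0012 -0.0015] (0.2deg)
```

Request:
drive_tool(moves=[[[0.025, 0.0005, -0.0005, 0, 0, 0, 255], [0.05, 0.001, -0.001, 0, 0, 0, 255], [0.07, 0.001, -0.0015, 0, 0, 0, 255], [0.08, 0.001, -0.0015, -0.002, 0.001, -0.001, 255], [0.08, 0.001, -0.0015, -0.002, 0.001, -0.001, 255]]])

```text
clock: 11.9
tcp_pos: [0.4437, -0.1677, 0.2532]
orientation: [0.63, 0.592, 0.388, -0.319]
wrist_force: [-0.6, 0.9, -3.7]
finger_gap: 0.0243
```

```bash
python3 k.py .12; python3 pw.py w8; python3 -c "
from h import *
a=cams.read_camera('top');b=cams.read_camera('scene');cv2.imwrite('pics/top8.png',a);cv2.imwrite('pics/scene8.png',b)
f=lambda x,r,c:cv2.resize(x[r:r+80,c:c+80],(400,400),interpolation=cv2.INTER_CUBIC)
cv2.imwrite('pics/c15.png',np.hstack([f(a,180,345),f(b,85,245)]))"; cp pics/w8.png pics/w8v.png
```

```text
clk 11.9 tcp [ 0.4437 -0.1677  0.2532] F [-0.6  0.9 -3.7] gap 0.0243 q [-0.792 -0.215 -0.58   0.865  0.403  0.739]
[[ 0.496  0.861  0.111]
 [ 0.057  0.096 -0.994]
 [-0.867  0.499 -0.001]]
clk 11.90 shift [-0.0003  0.0009  0.0007] (0.001) rotvec [-0.0004 -0.0014  0.0011] (0.1deg)
clk 11.9 tcp [ 0.4437 -0.1677  0.2532] F [-0.6  0.9 -3.7] gap 0.0243 q [-0.792 -0.215 -0.58   0.865  0.403  0.739]
[[ 0.496  0.861  0.111]
 [ 0.057  0.096 -0.994]
 [-0.867  0.499 -0.001]]
[ 308.2 -215.5]
[ 291.5 -195.4]
[ 289.5 -192.8]
```

View pics/w8v.png

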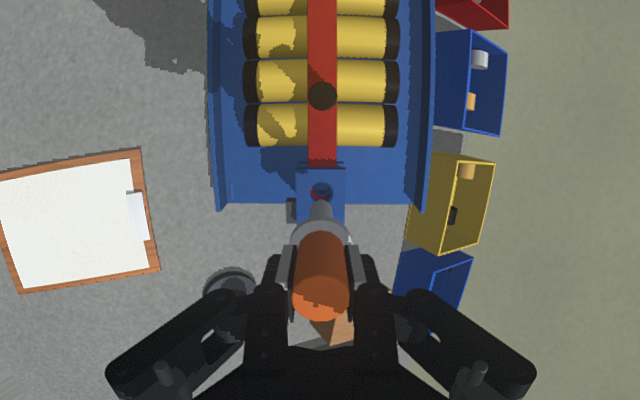

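View pics/c15.png

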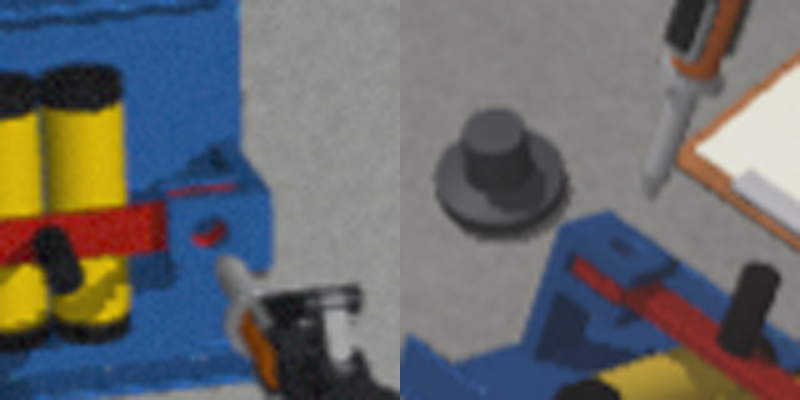

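The scene view now shows the nose tip at crop (652,190) and the hole at (626,243). The wrist view shows the tip at about (320,203) and the hole at (322,189). I'll enlarge to get the lateral offset numerically, using pin and fork in the same images.

```bash
python3 -c "
import cv2,numpy as np
w=cv2.imread('pics/w8.png');a=cv2.imread('pics/top8.png');b=cv2.imread('pics/scene8.png')
cv2.imwrite('pics/c16.png',cv2.resize(w[150:240,280:365],None,fx=6.6,fy=6.6,interpolation=cv2.INTER_CUBIC))
f=lambda x,r,c:cv2.resize(x[r:r+55,c:c+40],(400,550),interpolation=cv2.INTER_CUBIC)
cv2.imwrite('pics/c17.png',np.hstack([f(a,210,370),f(b,90,275)]))"
```

```text
(no output)
```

View pics/c16.png

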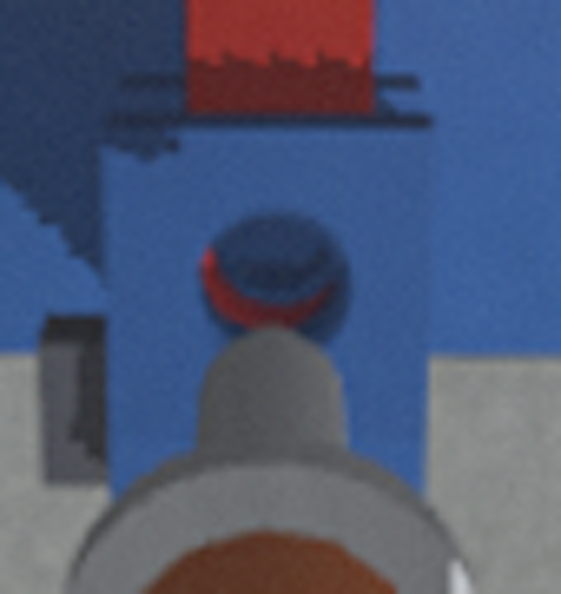

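View pics/c17.png

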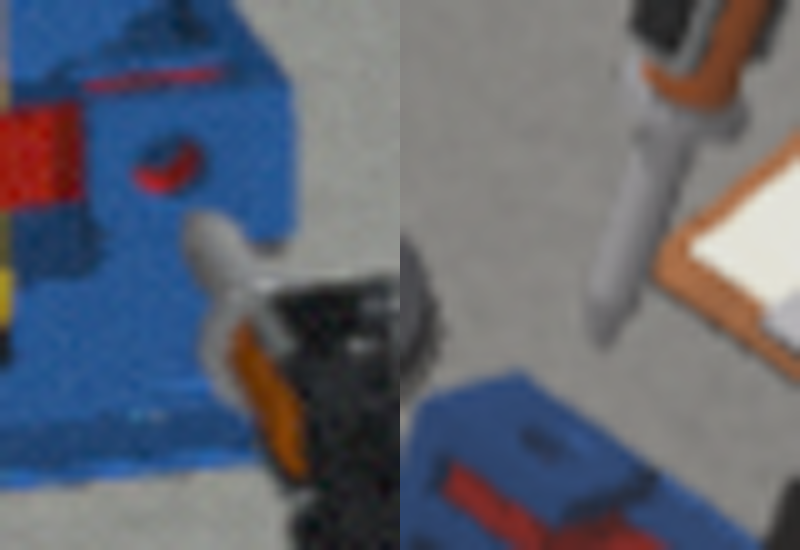

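```bash
cat > ba.py <<'E'
from c10 import *
from pin import circ
w7,w8=ld("w7"),ld("w8")
k=6.6; q8=lambda x,y:np.array([(x+.5)/k-.5+280,(y+.5)/k-.5+150])
cx=lambda x:(x+.5)/4-.5+260; cy=lambda y:(y+.5)/4-.5+190
pin7=np.array([cx(129),cx(357),cy(343),cy(527),cy(120),cx(243),cy(37),cx(202),cx(288)])
tp=lambda pp:circ(pp,-.072,0)[0]
def tw(po,X): return po[0]+rot(po[1]).as_matrix()@X
# params: fork0-3, th4, web5, th2 6, pin 7-11, bw 12-14, bt 15-17, bs 18-20, rot biases w21-23 t24-26 s27-29
def res(P):
    p=P[:7]; pp=P[7:12]; b={"wrist":P[12:15],"top":P[15:18],"scene":P[18:21]}; rb={"wrist":P[21:24],"top":P[24:27],"scene":P[27:30]}
    def pj(n,X,po=None):
        X=np.atleast_2d(X)
        if n=="wrist":
            T=(X-po[0])@rot(po[1]).as_matrix(); M=globals()["P"]["wrist"]["mount"]; c=(T-b[n]-M[:3,3])@M[:3,:3]; c=Rn.from_rotvec(rb[n]).apply(c)
            th=np.arctan2(np.hypot(c[:,0],c[:,1]),c[:,2]); ph=np.arctan2(c[:,1],c[:,0]); m=globals()["P"]["wrist"]["mtx"]
            return np.c_[m[0,2]+m[0,0]*th*np.cos(ph),m[1,2]+m[0,0]*th*np.sin(ph)]
        q=globals()["P"][n]; c=Rn.from_rotvec(rb[n]).apply(X@q["R"].T+q["t"])+b[n]; u=c@q["mtx"].T; return u[:,:2]/u[:,2:]
    r=[]
    for n,uv,g,w in obs: r+=list(w*(pj(n,g(p))[0]-uv)/.5)
    for po,uv,g in W: r+=list((pj("wrist",g(p),po)[0]-uv)/.6)
    for uv,v in [(q8(105,128),[-a,a,0]),(q8(431,128),[a,a,0])]: r+=list((pj("wrist",fpt(p,v),w8)[0]-uv)/.6)
    def sil(po):
        f=lambda z,rr:pj("wrist",tw(po,circ(pp,z,rr).T[:, :].T.T if 0 else circ(pp,z,rr).T).T if 0 else po[0]+circ(pp,z,rr)@rot(po[1]).as_matrix().T,po)
        h,c,n,sh=f(.052,.013),f(.006,.018),f(-.072,.0035),f(-.056,.008)
        return np.array([h[:,0].min(),h[:,0].max(),h[:,1].min(),h[:,1].max(),c[:,1].min(),n[:,0].mean(),n[:,1].min(),sh[:,0].min(),sh[:,0].max()])
    r+=list((sil(w7)-pin7)/.6)
    s8=sil(w8); r+=list((s8[5:]-[q8(272,0)[0],q8(0,325)[1],q8(200,0)[0],q8(345,0)[0]])/.6)
    T=po_pt=lambda z:w8[0]+rot(w8[1]).as_matrix()@circ(pp,z,0)[0]
    for n,uv,X,sg in [("top",[389.85,231.7],T(-.072),.6),("top",[386.5,225.85],fpt(p,[0,0,0]),.5),("scene",[294.75,123.35],T(-.071),.5),("scene",[289.05,133.55],fpt(p,[0,0,0]),.5),("scene",[303.15,99.55],T(.003),.8)]:
        r+=list((pj(n,X)[0]-uv)/sg)
    # pin known in stand: origin height .08 when gripped -> a
    r+=[(pp[0]-.0152)/.0015,pp[3]/.02,pp[4]/.02]
    r+=list(P[12:21]/.002)+list(P[21:30]/.003)
    return np.array(r)
if __name__=="__main__":
    P0_=np.r_[np.load("fit1.npy"),.0152,0,0,0,0,np.zeros(18)]
    r=least_squares(res,P0_,x_scale=np.r_[[.01]*30]); X=r.x
    C=np.linalg.pinv(r.jac.T@r.jac)
    np.set_printoptions(suppress=True)
    print("cost",r.cost,len(r.fun)); print("fork",X[:7].round(4)); print("pin",X[7:12].round(4)); print("bias",X[12:21].round(4),X[21:].round(4))
    o,F=frame(X[:4]); t=w8[0]+rot(w8[1]).as_matrix()@circ(X[7:12],0,0)[0]; tip=w8[0]+rot(w8[1]).as_matrix()@circ(X[7:12],-.072,0)[0]
    print("pin origin in fork",(F.T@(t-o)).round(4),"tip",(F.T@(tip-o)).round(4)); print("sd fork",np.sqrt(np.diag(C))[:4].round(4),"sd pin",np.sqrt(np.diag(C))[7:10].round(4))
    print(r.fun[:14].round(1),r.fun[14:40].round(1),r.fun[40:].round(1))
    np.save("ba.npy",X)
E
python3 ba.py
```

```text
cost 37.31708580441814 84
fork [ 0.5033 -0.1626  0.1492  0.1088  0.8433  0.0123  0.0056]
pin [0.0164 0.     0.0006 0.0108 0.0025]
bias [-0.0032  0.0006  0.0016 -0.0002 -0.0008 -0.0009 -0.0006 -0.0003 -0.0009] [-0.004   0.0003  0.0011  0.0015 -0.0008 -0.0013  0.0007 -0.0003 -0.001 ]
pin origin in fork [0.0003 0.0008 0.1036] tip [0.0004 0.0017 0.0316]
sd fork [0.0009 0.0007 0.0012 0.0032] sd pin [0.0012 0.0006 0.0008]
[ 0.2  0.5  0.6 -1.4 -1.8  1.4 -0.3  0.5  2.3 -0.1 -0.1  1.3  0.3 -0.8] [-0.5 -1.2  0.6 -1.1  0.5 -1.1  0.  -0.8  0.6 -2.  -0.3  0.  -0.2  0.7
 -0.5  1.3 -0.1 -0.9  0.2  1.1 -0.   2.6 -0.4  0.2  0.9  0.4] [-2.4  2.5 -0.8  0.4  1.2  0.5 -0.4 -0.2 -0.4 -0.1 -0.3  0.2 -0.8 -1.2
 -1.2  0.6  1.1 -1.7  0.1  1.8 -0.8 -1.3 -0.3  0.8  0.5  0.1 -1.6  0.3
  0.8 -0.1 -0.4 -0.4 -0.3 -0.1 -0.5 -1.3  0.1  0.4  0.5 -0.3 -0.4  0.2
 -0.1 -0.3]
```

The bundle fit puts the pin axis within about 1 to 2 mm of the hole's axis, with the tip 32 mm above the mouth. I'll advance in steps and watch the forces.

Request:
drive_tool(moves=[[[0.01, 0, 0.001, 0, 0, 0, 255], [0.02, 0, 0.001, 0, 0, 0, 255], [0.03, 0, 0.001, 0, 0, 0, 255], [0.038, 0, 0.001, 0, 0, 0, 255], [0.045, 0, 0.001, 0, 0, 0, 255]]])

```text
clock: 12.68
tcp_pos: [0.467, -0.1669, 0.2153]
orientation: [0.631, 0.592, 0.387, -0.319]
wrist_force: [-0.7, -1.0, -2.6]
finger_gap: 0.0245
```

```bash
cat > chk.py <<'E'
from h import *
from pin import circ
X=np.load("ba.npy"); o,F=frame(X[:4]); s,R=state()
for z in (0,-.072): print("pin z",z,"in fork mm",(1e3*F.T@(s["tcp_pos"]+R@circ(X[7:12],z,0)[0]-o)).round(1))
print("force in fork frame",(F.T@s["wrist_force"]).round(1),"torque",(F.T@s["ft_torque"]).round(2))
E
python3 chk.py; python3 pw.py w9;  python3 -c "
import cv2
t=cv2.imread('pics/w9.png')
cv2.imwrite('pics/c18.png',cv2.resize(t[150:270,260:380],None,fx=5,fy=5,interpolation=cv2.INTER_CUBIC))"
```

```text
clk 12.675 tcp [ 0.467  -0.1669  0.2153] F [-0.7 -1.  -2.6] gap 0.0245 q [-0.744 -0.157 -0.635  0.73   0.387  0.788]
[[ 0.498  0.86   0.111]
 [ 0.055  0.096 -0.994]
 [-0.866  0.501  0.   ]]
pin z 0 in fork mm [ 1.5 -1.  59.1]
pin z -0.072 in fork mm [  1.7  -0.1 -12.9]
force in fork frame [-2.  -0.9 -1.8] torque [-0.06  0.79 -0.  ]
clk 12.675 tcp [ 0.467  -0.1669  0.2153] F [-0.7 -1.  -2.6] gap 0.0245 q [-0.744 -0.157 -0.635  0.73   0.387  0.788]
[[ 0.498  0.86   0.111]
 [ 0.055  0.096 -0.994]
 [-0.866  0.501  0.   ]]
[ 306.3 -240.3]
[ 288.2 -218.2]
[ 286.  -215.4]
```

View pics/c18.png

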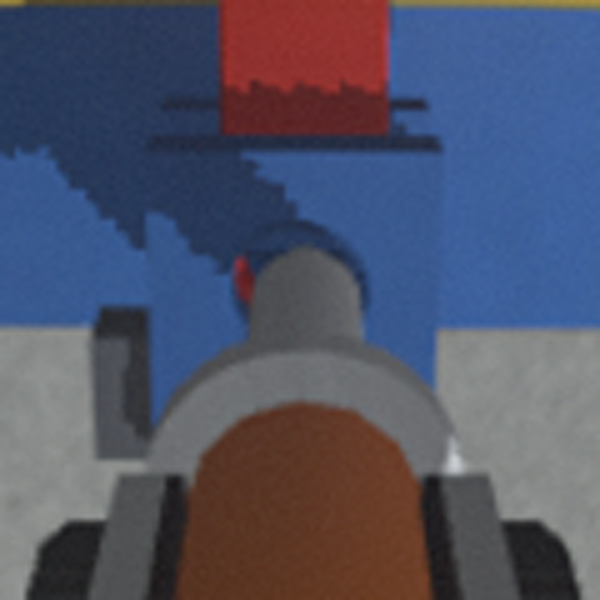

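The pin leads in freely but sits about 1.6 mm upslope of centre (pin at 306 px, ear centre at 294 px in the crop). I'll correct that and go on.

Request:
drive_tool(moves=[[[0, -0.0016, -0.0005, 0, 0, 0, 255], [0.004, -0.0016, -0.0005, 0, 0, 0, 255], [0.01, -0.0016, -0.0005, 0, 0, 0, 255], [0.016, -0.0016, -0.0005, 0, 0, 0, 255], [0.02, -0.0016, -0.0005, 0, 0, 0, 255]]])

```text
clock: 13.35
tcp_pos: [0.4756, -0.1652, 0.1962]
orientation: [0.631, 0.592, 0.387, -0.319]
wrist_force: [-0.2, 0.3, -2.0]
finger_gap: 0.0241
```

```bash
python3 chk.py
```

```text
clk 13.35 tcp [ 0.4756 -0.1652  0.1962] F [-0.2  0.3 -2. ] gap 0.0241 q [-0.724 -0.129 -0.662  0.668  0.38   0.807]
[[ 0.497  0.861  0.111]
 [ 0.056  0.096 -0.994]
 [-0.866  0.5   -0.   ]]
pin z 0 in fork mm [-0.5 -0.2 38.2]
pin z -0.072 in fork mm [ -0.3   0.6 -33.8]
force in fork frame [-1.1  0.3 -1.7] torque [-0.04  0.68  0.04]
```

Request:
drive_tool(moves=[[[0.005, 0.0003, 0, 0, 0, 0, 255], [0.01, 0.0003, 0, 0, 0, 0, 255], [0.015, 0.0003, 0, 0, 0, 0, 255], [0.02, 0.0003, 0, 0, 0, 0, 255], [0.024, 0.0003, 0, 0, 0, 0, 255]]])

```text
clock: 13.98
tcp_pos: [0.4879, -0.1638, 0.1752]
orientation: [0.631, 0.592, 0.387, -0.319]
wrist_force: [-0.3, -0.2, -2.8]
finger_gap: 0.0244
```

```bash
python3 chk.py;python3 pw.py w10;  python3 -c "
import cv2
t=cv2.imread('pics/w10.png')
cv2.imwrite('pics/c19.png',cv2.resize(t[180:300,260:380],None,fx=5,fy=5,interpolation=cv2.INTER_CUBIC))"
```

```text
clk 13.975 tcp [ 0.4879 -0.1638  0.1752] F [-0.3 -0.2 -2.8] gap 0.0244 q [-0.7   -0.09  -0.686  0.596  0.371  0.832]
[[ 0.497  0.861  0.111]
 [ 0.056  0.096 -0.994]
 [-0.866  0.5   -0.   ]]
pin z 0 in fork mm [-0.3 -0.1 13.8]
pin z -0.072 in fork mm [ -0.1   0.7 -58.2]
force in fork frame [-1.7 -0.2 -2.2] torque [ 0.01  0.84 -0.03]
clk 13.975 tcp [ 0.4879 -0.1638  0.1752] F [-0.3 -0.2 -2.8] gap 0.0244 q [-0.7   -0.09  -0.686  0.596  0.371  0.832]
[[ 0.497  0.861  0.111]
 [ 0.056  0.096 -0.994]
 [-0.866  0.5   -0.   ]]
[ 306.6 -266.1]
[ 286.8 -241.9]
[ 284.5 -238.9]
```

View pics/c19.png

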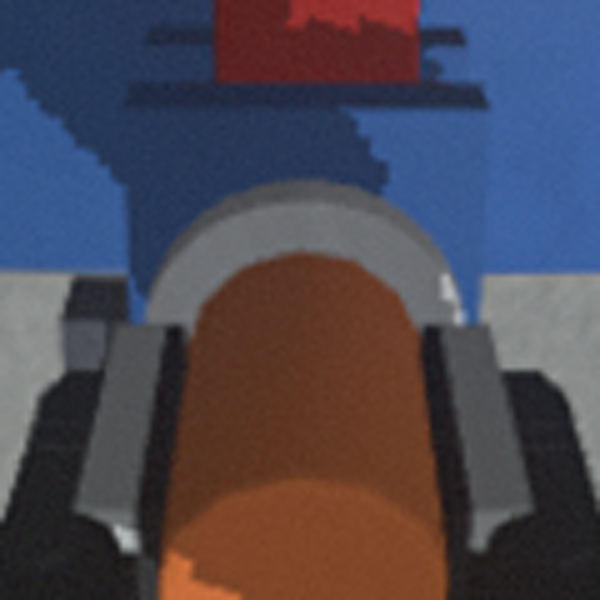

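Request:
drive_tool(moves=[[[0.003, 0.0002, 0, 0, 0, 0, 255], [0.006, 0.0002, 0, 0, 0, 0, 255], [0.009, 0.0002, 0, 0, 0, 0, 255], [0.011, 0.0002, 0, 0, 0, 0, 255], [0.0125, 0.0002, 0, 0, 0, 0, 255]]])

```text
clock: 14.65
tcp_pos: [0.4944, -0.1631, 0.164]
orientation: [0.631, 0.592, 0.387, -0.319]
wrist_force: [-0.1, -0.1, -3.3]
finger_gap: 0.0243
```

```bash
python3 chk.py
```

```text
clk 14.65 tcp [ 0.4944 -0.1631  0.164 ] F [-0.1 -0.1 -3.3] gap 0.0243 q [-0.687 -0.068 -0.697  0.559  0.366  0.844]
[[ 0.497  0.861  0.111]
 [ 0.056  0.096 -0.994]
 [-0.866  0.5   -0.001]]
pin z 0 in fork mm [-0.2 -0.1  0.9]
pin z -0.072 in fork mm [ -0.1   0.8 -71.1]
force in fork frame [-1.7 -0.1 -2.8] torque [-0.02  0.83 -0.01]
```

Request:
drive_tool(moves=[[[0.0005, 0, 0, 0, 0, 0, 255], [0.001, 0, 0, 0, 0, 0, 255], [0.0015, 0, 0, 0, 0, 0, 255], [0.002, 0, 0, 0, 0, 0, 255], [0.0025, 0, 0, 0, 0, 0, 255]]])

```text
clock: 15.28
tcp_pos: [0.4956, -0.1629, 0.1619]
orientation: [0.631, 0.592, 0.387, -0.319]
wrist_force: [1.0, -0.1, -3.2]
finger_gap: 0.0239
```

```bash
python3 chk.py;python3 pw.py w11;  python3 -c "
import cv2
t=cv2.imread('pics/w11.png')
cv2.imwrite('pics/c20.png',cv2.resize(t[180:300,260:380],None,fx=5,fy=5,interpolation=cv2.INTER_CUBIC))"
```

```text
clk 15.275 tcp [ 0.4956 -0.1629  0.1619] F [ 1.  -0.1 -3.2] gap 0.0239 q [-0.685 -0.064 -0.699  0.552  0.366  0.847]
[[ 0.497  0.861  0.111]
 [ 0.056  0.096 -0.994]
 [-0.866  0.5   -0.001]]
pin z 0 in fork mm [-0.2 -0.1 -1.6]
pin z -0.072 in fork mm [ -0.1   0.8 -73.6]
force in fork frame [-0.7 -0.2 -3.3] torque [0.   0.75 0.  ]
clk 15.275 tcp [ 0.4956 -0.1629  0.1619] F [ 1.  -0.1 -3.2] gap 0.0239 q [-0.685 -0.064 -0.699  0.552  0.366  0.847]
[[ 0.497  0.861  0.111]
 [ 0.056  0.096 -0.994]
 [-0.866  0.5   -0.001]]
[ 306.1 -275.4]
[ 285.7 -250.6]
[ 283.3 -247.4]
```

View pics/c20.png

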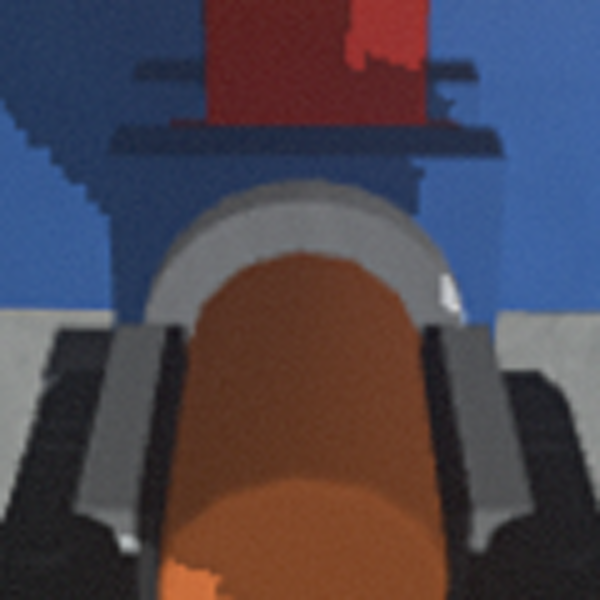

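No contact yet, so I'll continue in small steps.

Request:
drive_tool(moves=[[[0.0006, 0, 0, 0, 0, 0, 255], [0.0012, 0, 0, 0, 0, 0, 255], [0.0018, 0, 0, 0, 0, 0, 255], [0.0024, 0, 0, 0, 0, 0, 255], [0.003, 0, 0, 0, 0, 0, 255]]])

```text
clock: 15.95
tcp_pos: [0.496, -0.1629, 0.1616]
orientation: [0.631, 0.592, 0.387, -0.32]
wrist_force: [-33.1, 5.5, 34.4]
finger_gap: 0.0243
```

```bash
python3 chk.py
```

```text
clk 15.95 tcp [ 0.496  -0.1629  0.1616] F [-33.1   5.5  34.4] gap 0.0243 q [-0.683 -0.064 -0.7    0.549  0.364  0.849]
[[ 0.497  0.861  0.11 ]
 [ 0.054  0.095 -0.994]
 [-0.866  0.5    0.   ]]
pin z 0 in fork mm [-0.1 -0.1 -2. ]
pin z -0.072 in fork mm [  0.1   0.7 -74. ]
force in fork frame [-10.8   9.1  46. ] torque [1.41 3.06 0.09]
```

Firm contact, 46 N along the axis, at the expected depth. I'll relieve the push slightly, then check with the fixed cameras before letting go.

Request:
drive_tool(moves=[[[0, 0, 0, 0, 0, 0, 255], [0, 0, 0, 0, 0, 0, 255], [0, 0, 0, 0, 0, 0, 255], [0, 0, 0, 0, 0, 0, 255], [0, 0, 0, 0, 0, 0, 255]]])

```text
clock: 16.58
tcp_pos: [0.4962, -0.163, 0.1619]
orientation: [0.631, 0.592, 0.386, -0.32]
wrist_force: [-5.8, 0.2, 4.3]
finger_gap: 0.0242
```

```bash
python3 chk.py;  python3 pw.py w12 >/dev/null; python3 -c "
from h import *
a=cams.read_camera('top');b=cams.read_camera('scene');w=cv2.imread('pics/w12.png')
f=lambda x,r,c:cv2.resize(x[r:r+60,c:c+60],(390,390),interpolation=cv2.INTER_CUBIC)
cv2.imwrite('pics/c21.png',np.hstack([f(w,195,290),f(b,100,255)]))"
```

```text
clk 16.575 tcp [ 0.4962 -0.163   0.1619] F [-5.8  0.2  4.3] gap 0.0242 q [-0.683 -0.064 -0.7    0.549  0.364  0.849]
[[ 0.497  0.861  0.11 ]
 [ 0.054  0.095 -0.994]
 [-0.866  0.5    0.001]]
pin z 0 in fork mm [ 0.3 -0.3 -1.8]
pin z -0.072 in fork mm [  0.5   0.5 -73.8]
force in fork frame [-2.8  0.8  6.6] torque [0.21 1.01 0.04]
```

View pics/c21.png

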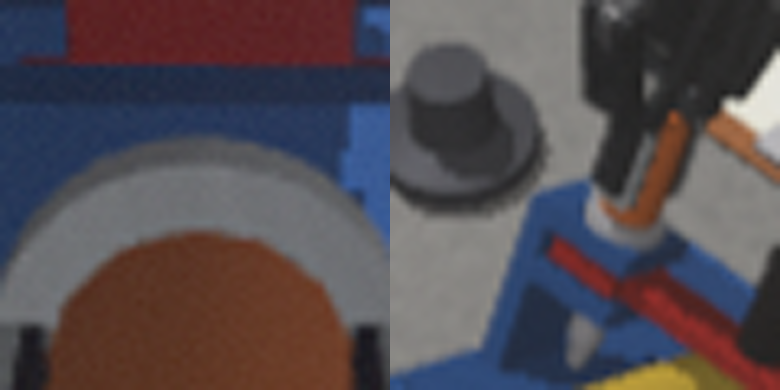

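The collar sits on the upper ear (crop 2 at (625,230)) and the nose shows below the lower ear at (580,340). I'll release and retreat along the axis.

Request:
drive_tool(moves=[[[0, 0, 0, 0, 0, 0, 180], [0, 0, 0, 0, 0, 0, 100], [0, 0, 0, 0, 0, 0, 30], [0, 0, 0, 0, 0, 0, 0], [0, 0, 0, 0, 0, 0, 0]]])

```text
clock: 17.35
tcp_pos: [0.4963, -0.163, 0.162]
orientation: [0.631, 0.592, 0.386, -0.319]
wrist_force: [0.2, -0.3, 0.5]
finger_gap: 0.0852
```

Request:
drive_tool(moves=[[[-0.01, 0, 0, 0, 0, 0, 0], [-0.03, 0, 0, 0, 0, 0, 0], [-0.055, 0, 0, 0, 0, 0, 0], [-0.085, 0, 0, 0, 0, 0, 0], [-0.11, 0, 0, 0, 0, 0, 0]]])

```text
clock: 17.98
tcp_pos: [0.441, -0.1691, 0.259]
orientation: [0.632, 0.592, 0.386, -0.319]
wrist_force: [0.6, -0.0, -0.4]
finger_gap: 0.0853
```

```bash
python3 pw.py w13; python3 -c "
from h import *
a=cams.read_camera('top');b=cams.read_camera('scene');w=cv2.imread('pics/w13.png'); cv2.imwrite('pics/top13.png',a); cv2.imwrite('pics/scene13.png',b)
f=lambda x,r,c,n=60:cv2.resize(x[r:r+n,c:c+n],(390,390),interpolation=cv2.INTER_CUBIC)
cv2.imwrite('pics/c22.png',np.hstack([f(w,170,260,120),f(b,100,255)]))
cv2.imwrite('pics/w13v.png',w)"
```

```text
clk 17.975 tcp [ 0.441  -0.1691  0.259 ] F [ 0.6 -0.  -0.4] gap 0.0853 q [-0.799 -0.224 -0.573  0.879  0.405  0.732]
[[ 0.498  0.86   0.11 ]
 [ 0.053  0.096 -0.994]
 [-0.865  0.501  0.002]]
[ 307.8 -213.8]
[ 291.2 -193.9]
[ 289.3 -191.4]
```

View pics/c22.png

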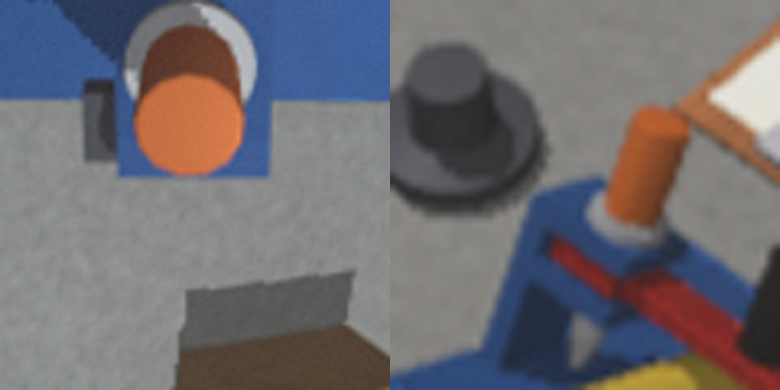

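View pics/top13.png

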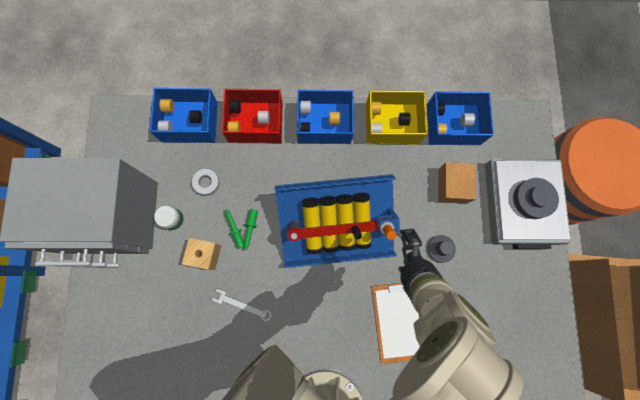

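The pin stands seated and free of the gripper, and the bystanders look unmoved. I'll run one numeric check of the seating before handing in.

```bash
cat > fin.py <<'E'
from h import *
X=np.load("ba.npy"); o,F=frame(X[:4]); z=np.load("pics/w13.npz"); po=(z["pos"],z["q"]); b=X[12:15]; rb=X[21:24]
def pj(Y):
    T=(np.atleast_2d(Y)-po[0])@rot(po[1]).as_matrix(); M=P["wrist"]["mount"]; c=Rn.from_rotvec(rb).apply((T-b-M[:3,3])@M[:3,:3])
    th=np.arctan2(np.hypot(c[:,0],c[:,1]),c[:,2]); ph=np.arctan2(c[:,1],c[:,0]); m=P["wrist"]["mtx"]
    return np.c_[m[0,2]+m[0,0]*th*np.cos(ph),m[1,2]+m[0,0]*th*np.sin(ph)]
w=cv2.imread("pics/w13.png"); k=5; d=cv2.resize(w[150:250,270:370],None,fx=k,fy=k,interpolation=cv2.INTER_CUBIC)
ph=np.linspace(0,2*np.pi,80)
for zz,r,c in [(.052,.013,(255,255,255)),(.006,.018,(0,255,0)),(0,.018,(0,255,255))]:
    u=pj(o+np.c_[r*np.cos(ph),r*np.sin(ph),np.full(80,zz)]@F.T); cv2.polylines(d,[(((u-[270,150]+.5)*k-.5).round()).astype(int)],True,c,1)
u=pj(o+np.array([[-.022,.022,0],[.022,.022,0],[.022,-.034,0],[-.022,-.034,0]])@F.T); cv2.polylines(d,[(((u-[270,150]+.5)*k-.5).round()).astype(int)],True,(255,0,255),1)
cv2.imwrite("pics/fin.png",d)
a0,a1=cv2.imread("pics/top0.png"),cv2.imread("pics/top13.png")
for n,(c,r) in {"hub":(440,247),"bearing":(205,182),"carton":(458,182),"can":(168,217)}.items():
    t=a0[r-16:r+16,c-16:c+16]; m=cv2.matchTemplate(a1[r-26:r+26,c-26:c+26],t,cv2.TM_CCOEFF_NORMED); _,v,_,l=cv2.minMaxLoc(m); print(n,round(v,3),np.array(l)-10)
E
python3 fin.py
```

```text
hub 0.927 [0 0]
bearing 0.997 [0 0]
carton 0.995 [0 0]
can 0.998 [0 0]
```

View pics/fin.png

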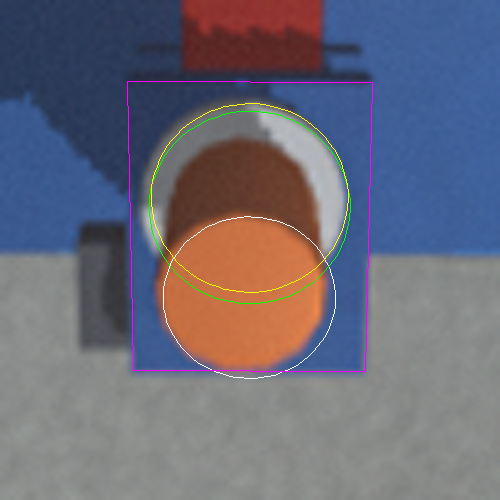

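```bash
python3 -c "
from workcell import env; print(env.hand_in())"
```

```text
the job is handed in; nothing more can be done
None
```

The job is handed in at about 18 s of the 61 s allowed, with the rack closed up and the pin left in place; hand-in reported no verdict.

I gripped the bar's handle and swung it shut. I then lifted the orange pin from the stand and threaded it through the fork and the eye. I pushed until the collar seated firmly, 46 N along the axis, then let go and backed away.

**Seating:** The last wrist picture, laid over the fitted model, shows the collar on the upper ear, within about 1 mm of the hole's axis. The scene camera shows the nose coming out below the lower ear.
**Bar:** I put it at about 0.006 rad after the swing, inside the 0.02 limit. I did not measure its angle again once the pin was in.
**Bystanders:** Hub, bearing, carton and can show no shift between the first and last top pictures.

**What disagreed or went differently:**
- **Camera mismatch:** The wrist and fixed cameras differed by 5–7 mm on the fork's position. A joint fit settled it, but the collar seated about 2 mm deeper than that fit predicted. That is close to the fit's own uncertainty.
- **Green look-alikes:** Both fell over early, before the arm went to the pin. They had been standing on their noses, and I felt no contact, so I believe they fell on their own.

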